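# Stow the guide bars in their transport cradle

### The arm

A 7-joint arm with a two-finger parallel gripper is mounted at the origin on the work surface. World frame = base frame: x ahead of the robot, y to its left, z up, the work surface at z = 0. Lengths are in m, angles in rad, forces in N, time in s.
With the tool pointing down it reaches from about 0.4 to 0.85 m from the base axis. Payload 4.5 kg.
Tool frame: the origin (TCP) lies at the very end of the fingers, on their centre line; the grasp point (between the pads) lies 19 mm behind it; z points along the fingers, y is the direction in which the jaws open and shut (so a half turn about z gives the same grasp; the last joint's range is limited). The gripper opens to 85 mm and grips with 20 to 120 N. Pads are 22 mm wide; open, the fingers measure 114 mm over their backs; the gripper's body (76 mm by 85 mm) begins 54 mm behind the grasp point. The pads swing forward as they close: fully open they stand 13 mm farther back than shut.
Start: joints at [1.335, 0.689, -0.195, 1.565, 0.157, 0.902, -0.215], TCP at [0.167, -0.602, 0.231] pointing down, gripper open.
Joint ranges: [-3.01, 3.01], [-0.46, 2.08], [-1.47, 1.51], [0.13, 2.56], [-1, 4.14], [0.04, 2.09], [-2.66, 2.66]. Speed limits (rad/s): [2.57, 2.57, 3.14, 3.14, 3.14, 3.14, 3.14].

### API

Orientations are given as a unit quaternion [w, x, y, z].
In Python, from workcell import * gives the robot as it stands.
- The arm moves only by the tool carry_out, never from a script. Its argument "commands" is a list that holds one entry, the list of rows, each a list of 7 numbers: the closure, from -1 (fully open) to 1 (shut), then the shift along the world's x, y, z in m, then the turn, a rotation vector about the world's x, y, z in degrees. In form: [[[hand, dx, dy, dz, wx, wy, wz], ...]]. A call has 1 to 12 rows; each row is the pose to reach, as a shift and turn from the pose commanded when the call began; what a row does not reach only later rows make up. A row lasts 1/12 s, in which the tool goes at most 41.7 mm and 7.16 degrees, less where a joint would pass 70% of its speed; a pose out of reach is approached as far as the arm can. A call with a gripper value outside its range is refused whole. The fingers move at their own pace and stop on an object; "force" is the grip in N (left out, the last holds). Time passes only in rows, so rows that repeat a pose let the fingers close. It gives the time, the measured TCP pose, the force and the opening at its end, in the units of the state.
- get_obs(): the state, without advancing time (a new reading comes with each control period).
- capture(name): name is "scene" or "top"; returns (picture, depth): 384x512x3 uint8, blue, green, red; 384x512 float32, m along the optical axis (not along the pixel's ray), 0 where there is no reading.
- get_calibration(name): a dict with "fx", "fy", "cx", "cy" (pixels), "k1" (the pictures are not rectified: a ray, as slopes to the right and down, at radius r is drawn at 1 + k1 r^2 times it, then the intrinsics apply), "R" (3x3) and "t" (3): a world point X has camera coordinates R X + t. Camera axes: x right, y down, z forward; pixel columns grow to the right and rows downward; lengths in m; the calibration is good to about 2 mm. A picture is of the moment at which its call begins. get_calibration takes no time and is no camera call.
- job_done(): hands the job in, once; it reports no verdict.
The state is a dict: "time": time; "q": joint angles; "qvel": joint speeds; "joint_torque": joint torques, N m; "position": TCP position; "tcp_rot": TCP orientation; "ft_force": force on the tool from outside, world axes, zero at the start; "wrist_torque": the same for the moment, N m; "width": finger opening in m.
Only numpy, scipy, OpenCV 4.12 (cv2) and the standard library are available. Lean on these libraries where they do the work, as an engineer would, in place of code of your own. Each camera call takes 0.05 s, during which the arm holds its last target. There are 200 camera calls.

### The job

Pack the loose aluminium bars for transport: lay every thick bar in a groove of the cradle, set the white chock frame squarely down over them on the cradle's corner posts, lay every thin bar in a groove on top of the frame, set the plywood chock board squarely on the frame's posts, and swing the clamp arm fully down over the board. Centre the bars along their grooves, set the bars down rather than drop them, and do not disturb the other things on the bench.

Things in the scene. Friction and masses are not known exactly. Their poses are not given: they have to be found in the camera images.
- cradle: Cradle, fixed, sizes in mm: white base plate 190 (its x, from -75 to +115) x 226 (y) x 10 thick, two grey V-rails across it, four corner posts 20 x 20 at x +-45, y +-100 with tops 56 above the bench, and a hinged clamp arm at x +98. Origin: bench level, midway between the rails; x along the grooves towards the hinge, away from the robot at yaw 0; z up.
- cradle_groove (a point): Middle of the cradle's centre groove, 14 mm above the bench, straight over the cradle's origin: the V apex line. Each V-rail (20 mm thick, at x +-45 mm, open between) has three 90-degree V-grooves at y -64, 0, +64 mm, apex at this height, lips 15 mm higher. A thick bar seated along x has its axis 21.2 mm above this point.
- rack: Black rack, fixed, sizes in mm: 290 (its x) x 120 (y), base 4 thick, five V-places at x -112, -56, 0, 56, 112, each two 20 wide V-supports at y +-40, apex 10 above the bench. The bars start here in mixed places, lying along the rack's y, axis 31.2 (thick) or 25.6 (thin) above the bench. Origin: bench level under its centre.
- frame: White chock frame, 0.35 kg, sizes in mm: two crossbars 20 x 220 (y) x 12 high at x +-45, joined along x by a spine; open between. Four teeth 20 x 20 at x +-45, y +-32 hang 18 down between the thick bars (it stands on them on the bench). Origin: centre of the crossbars' underside, which goes on the cradle posts (56 above bench, over the cradle's origin, x along its x, either way).
- frame_spine (a point): Grip point of the chock frame, on its upright spine, 26 mm above the frame's origin. The spine is 20 mm wide (frame's y), 90 mm long (x), its top 12 mm above this point.
- frame_groove (a point): V apex of the frame's groove at y +62 mm, x 0, 14 mm above the frame's origin; another is at y -62. Each is a 90-degree V on both crossbars, lips 11 mm above the apex, open between the crossbars. A thin bar seated along x has its axis 15.6 mm above the apex. Posts 20 x 20 mm at x +-45, y +-100 rise to 46 mm above the frame's origin for the board.
- board: Plywood chock board, 0.28 kg, sizes in mm: 110 (its x) x 220 (y) x 10, two strips under it 100 x 26, 18 deep, at y +-33 (it stands on them on the bench). Seated it lies on the frame's four posts, strips between thin bars and spine. Origin: centre of the board's underside; seated it is 46 above the frame's origin, x along the frame's x, either way.
- board_ridge (a point): Grip point of the board, on the ridge on its top, 32 mm above the board's origin. The ridge is 20 mm wide (board's y), 90 mm long (x), its top 8 mm above this point, the board's top face 22 mm below it.
- clamp (a joint): Hinge angle of the clamp arm, rad: 0 fully down (a hard stop), level, 2 mm above the ridge of the seated board; positive is open; starts standing at 1.6 to 1.9. Hinge friction (0.22 N m) holds it where it is left. The axis is the cradle's y.
- clamp_handle (a point): Centre of the black grip block on the end of the clamp arm: 28 mm long, 20 mm wide across the cradle's y (can be pinched from above at any angle), 22 mm high. It swings on a circle of radius 176 mm about clamp_hinge; fully down it is at cradle x -78 mm, y 0, 151 mm above the bench.
- clamp_hinge (a point): Hinge axis of the clamp arm: cradle x +98 mm, y 0, 151 mm above the bench, between two steel cheeks. The arm is a steel bar 14 x 14 mm.
- thick_a: Thick plain aluminium bar, 30 mm diameter, 140 mm long, about 0.26 kg. Two or three thick bars are present. Origin: middle of its axis; x along the axis (y and z turn as it rolls).
- thick_b: Thick plain aluminium bar, 30 mm diameter, 140 mm long, about 0.26 kg. Two or three thick bars are present. Origin: middle of its axis; x along the axis (y and z turn as it rolls).
- thick_c: Thick plain aluminium bar, 30 mm diameter, 140 mm long, about 0.26 kg. Two or three thick bars are present. Origin: middle of its axis; x along the axis (y and z turn as it rolls).
- thin_a: Thin plain aluminium bar, 22 mm diameter, 140 mm long, about 0.14 kg. One or two thin bars are present. Origin: middle of its axis; x along the axis (y and z turn as it rolls).
- thin_b: Thin plain aluminium bar, 22 mm diameter, 140 mm long, about 0.14 kg. One or two thin bars are present. Origin: middle of its axis; x along the axis (y and z turn as it rolls).
- wash_bottle: Bystander: white squeeze bottle with a blue cap, 60 mm across, 150 mm tall. Leave it alone.
- beaker: Bystander: glass beaker, 60 mm across, 75 mm tall. Leave it alone.
- jar: Bystander: small amber jar with a black cap, 52 mm across, 60 mm tall. Leave it alone.
- screw_tray: Bystander: low open blue tray, 80 x 110 x 25 mm. Leave it alone.
- screwdriver: Bystander: screwdriver, 160 mm long, lying on the bench. Leave it alone.
Mind the look-alikes: they are no part of the job. Leave any black, blue or purple look-alike of the thick_c alone.

How it is judged:
On the way, in this order (a step that is already met when the one before it is completed fails the run):
1. every thick bar present lies in a groove of the cradle (x of thick_a in the frame of cradle between -0.018 and 0.018 m and z of thick_a in the frame of cradle between 0.0322 and 0.0382 m and (y of thick_a in the frame of cradle between -0.069 and -0.059 m or y of thick_a in the frame of cradle between -0.005 and 0.005 m or y of thick_a in the frame of cradle between 0.059 and 0.069 m) and angle between the x axis of each of thick_a, thick_b, thick_c and the x axis of cradle, either way round below 0.06 rad and linear speed of each of thick_a, thick_b, thick_c below 0.03 m/s and x of thick_b in the frame of cradle between -0.018 and 0.018 m and z of thick_b in the frame of cradle between 0.0322 and 0.0382 m and (y of thick_b in the frame of cradle between -0.069 and -0.059 m or y of thick_b in the frame of cradle between -0.005 and 0.005 m or y of thick_b in the frame of cradle between 0.059 and 0.069 m) and x of thick_c in the frame of cradle between -0.018 and 0.018 m and z of thick_c in the frame of cradle between 0.0322 and 0.0382 m and (y of thick_c in the frame of cradle between -0.069 and -0.059 m or y of thick_c in the frame of cradle between -0.005 and 0.005 m or y of thick_c in the frame of cradle between 0.059 and 0.069 m)), for 0.2 s.
2. the chock frame is seated on the cradle's posts over the lower layer (all of step 1 and x of frame in the frame of cradle between -0.012 and 0.012 m and y of frame in the frame of cradle between -0.01 and 0.01 m and z of frame in the frame of cradle between 0.053 and 0.059 m and angle between the x axis of frame and the x axis of cradle, either way round below 0.09 rad and angle between frame's own z axis and vertical below 0.05 rad and linear speed of frame below 0.03 m/s), for 0.2 s.
3. every thin bar present lies in a groove of the chock frame (x of thin_a in the frame of frame between -0.018 and 0.018 m and z of thin_a in the frame of frame between 0.0266 and 0.0326 m and (y of thin_a in the frame of frame between -0.067 and -0.057 m or y of thin_a in the frame of frame between 0.057 and 0.067 m) and angle between the x axis of each of thin_a, thin_b and the x axis of frame, either way round below 0.06 rad and linear speed of each of thin_a, thin_b below 0.03 m/s and x of thin_b in the frame of frame between -0.018 and 0.018 m and z of thin_b in the frame of frame between 0.0266 and 0.0326 m and (y of thin_b in the frame of frame between -0.067 and -0.057 m or y of thin_b in the frame of frame between 0.057 and 0.067 m)), for 0.2 s.
4. the chock board is seated on the frame's posts (x of board in the frame of frame between -0.012 and 0.012 m and y of board in the frame of frame between -0.01 and 0.01 m and z of board in the frame of frame between 0.043 and 0.049 m and angle between the x axis of board and the x axis of frame, either way round below 0.09 rad and angle between board's own z axis and vertical below 0.05 rad and linear speed of board below 0.03 m/s), for 0.2 s.
5. the clamp arm is fully down (value of joint clamp below 0.05 rad), for 0.2 s.
At the end, for the whole second after the job is handed in: All bars rest in grooves (5 mm across, 3 mm height, 18 mm along, 0.06 rad): thick in cradle, thin in frame; frame on cradle and board on frame within 12 mm along, 10 mm across, 3 mm height, 0.09 rad; clamp within 0.05 rad of down; all at rest (all of step 2 and all of step 3 and all of step 4 and value of joint clamp below 0.05 rad); the robot touches nothing.
It fails at once if a bar is dropped: it moves faster than 0.7 m/s while the fingers do not hold it ((linear speed of thick_a above 0.7 m/s and contact force between the fingers and thick_a below 0.2 N) or (linear speed of thick_b above 0.7 m/s and contact force between the fingers and thick_b below 0.2 N) or (linear speed of thick_c above 0.7 m/s and contact force between the fingers and thick_c below 0.2 N) or (linear speed of thin_a above 0.7 m/s and contact force between the fingers and thin_a below 0.2 N) or (linear speed of thin_b above 0.7 m/s and contact force between the fingers and thin_b below 0.2 N)).
It fails at once if one of the other things on the bench is shoved more than 40 mm (distance of any of wash_bottle, beaker, jar, screw_tray, screwdriver from where it was at the start of the episode above 0.04 m).
It fails at once if the bottle, beaker or jar is tipped over (angle between any of wash_bottle, beaker, jar's own z axis and vertical above 0.6 rad).
Of thick_a, thick_b, thick_c only 2 to 3 are there at a start; the rules pass over those that are not, and their reading is None.
Of thin_a, thin_b only 1 to 2 are there at a start; the rules pass over those that are not, and their reading is None.
At some moment in a run one of board may be knocked a few centimetres aside while the robot is not near it.
It also fails if it takes over 210 s, if anything falls off the work surface, if the arm or the gripper's body presses on something with over 40 N, if the wrist force passes 120 N, or if a joint passes its speed limit or range.

## Working session

There is one attempt and no reset: what is moved stays moved. The work goes in short steps, Python scripts to look and compute and a tool call to move; the robot and the scene stay as the last step left them, time stands still between calls to the robot, and variables do not carry over. Pictures are saved under pics/ and viewed, on a budget of 14 in all, crops included, one or two more only if the job needs it, and the job is handed in when it is done.

Besides the shell and the picture viewer there is one more tool, called as name([rows], argument=value, ...), one row to a line, values as JSON. carry_out: Moves the arm, as the interface text tells. Its arguments: {"type":"object","properties":{"commands":{"type":"array","items":{"type":"array","items":{"type":"array","items":{"type":"number"}}}},"force":{"type":"number"}},"required":["commands"]}

```bash
ls; mkdir -p pics
cat > h.py <<'E'
from workcell import *
import numpy as np, cv2
def cloud(name):
    im,d=capture(name); c=get_calibration(name)
    K=np.array([[c['fx'],0,c['cx']],[0,c['fy'],c['cy']],[0,0,1]])
    v,u=np.mgrid[0:d.shape[0],0:d.shape[1]]
    p=np.stack([u,v],-1).reshape(-1,1,2).astype(float)
    n=cv2.undistortPoints(p,K,np.array([c['k1'],0,0,0.])).reshape(-1,2)
    P=np.c_[n,np.ones(len(n))]*d.reshape(-1,1)
    W=(P-np.array(c['t']))@np.array(c['R'])
    W[d.reshape(-1)==0]=np.nan
    return im,d,W.reshape(*d.shape,3)
E
python3 - <<'E'
from h import *
o=get_obs(); print(o)
for n in("scene","top"):
    im,d,W=cloud(n); c=get_calibration(n); print(n,c)
    cv2.imwrite(f'pics/{n}0.png',cv2.resize(im,(800,600),interpolation=cv2.INTER_CUBIC)); np.savez(f'{n}0.npz',im=im,W=W)
    print(np.nanmin(W,(0,1)),np.nanmax(W,(0,1)),[W[r,cc].round(3) for r,cc in((100,100),(192,256),(300,400),(100,400),(300,100))])
E
```

```text
pics
{'time': 0.0, 'q': array([ 1.33478885,  0.69002296, -0.19449894,  1.56632621,  0.15733017,
        0.90249642, -0.2151077 ]), 'qvel': array([ 1.27122605e-03, -3.73251962e-05, -9.06200511e-04, -4.39865576e-04,
       -7.59627128e-05, -5.88328339e-04, -1.64064822e-03]), 'joint_torque': array([ 1.78052524e-04, -5.39610457e+01, -1.26660626e+00, -1.58544159e+01,
        9.11993760e-03,  9.51425463e-03,  2.50317100e-05]), 'position': array([ 0.16635663, -0.60178923,  0.2304641 ]), 'tcp_rot': array([-9.06571742e-04,  9.90908365e-01,  1.34535302e-01, -2.05173704e-04]), 'ft_force': array([-0.47788966, -0.07395515,  0.1872201 ]), 'wrist_torque': array([ 0.00579562,  0.01574924, -0.03083555]), 'width': 0.0856614048569034}
scene {'fx': 379.3398941895083, 'fy': 379.3398941895083, 'cx': 250.67101483755468, 'cy': 190.61983180267183, 'k1': -0.005644834278892349, 'R': array([[-0.2294766 ,  0.97322847,  0.01291668],
       [ 0.82164083,  0.20081397, -0.5334605 ],
       [-0.52177279, -0.11180383, -0.84572635]]), 't': array([ 0.06922139, -0.37943272,  1.61066915])}
[-2.23605913 -1.8450257  -0.78391646] [1.2507236  1.68984345 0.48314501] [array([ 0.194, -0.661,  0.035]), array([0.459, 0.057, 0.007]), array([0.781, 0.529, 0.132]), array([-0.146,  0.552,  0.   ]), array([ 0.945, -0.32 , -0.001])]
top {'fx': 459.84463889913525, 'fy': 459.84463889913525, 'cx': 243.9869113702078, 'cy': 189.3560051312445, 'k1': -0.06221890990252812, 'R': array([[-0.02674381, -0.99959847,  0.00936263],
       [-0.99895175,  0.02637609, -0.03741253],
       [ 0.03715056, -0.01035337, -0.99925605]]), 't': array([0.04154916, 0.5074688 , 1.57854623])}
[-0.33891461 -1.44940544 -0.77777787] [1.58116412 1.30474787 0.79346844] [array([0.805, 0.486, 0.132]), array([ 0.498, -0.013,  0.018]), array([ 0.109, -0.505,  0.003]), array([ 0.785, -0.492,  0.114]), array([0.139, 0.536, 0.003])]
```

View pics/top0.png

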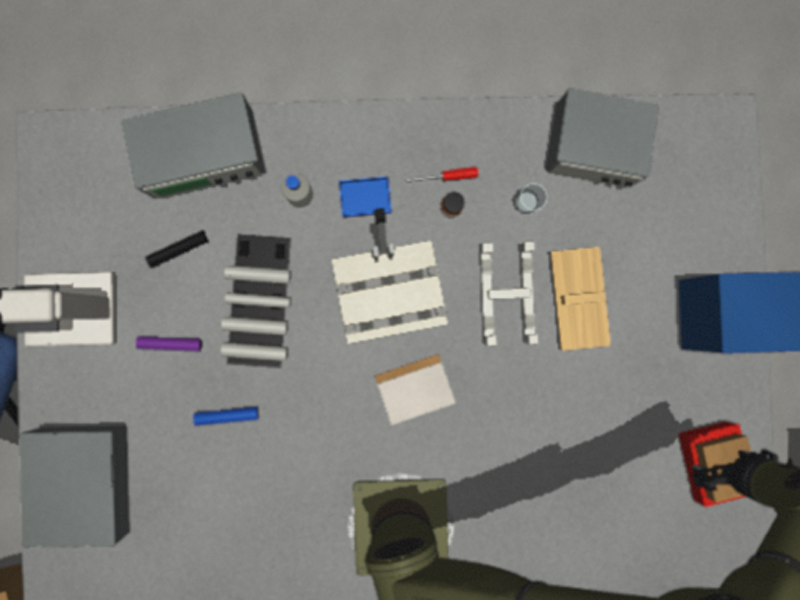

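View pics/scene0.png

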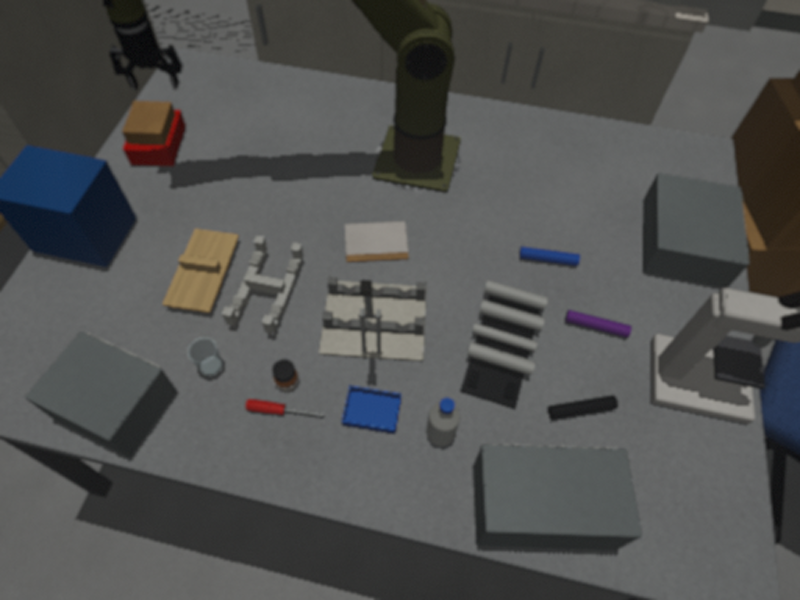

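The top view shows the rack with 4 bars at (255,300), the cradle at (390,290), the frame at (508,293) and the board at (580,298). The look-alikes (black, purple and blue) lie around the rack. Next I measure these from the depth clouds.

Run:
```python
from h import *
T=np.load('top0.npz'); im=T['im'];W=T['W']
z=W[...,2]; x=W[...,0];y=W[...,1]
print('bench z', np.nanmedian(z[(abs(x-.35)<.1)&(abs(y+.1)<.02)]), np.nanstd(z[(abs(x-.3)<.03)&(abs(y-.2)<.05)]))
m=((z>0.006)&(x>0.25)&(x<0.8)&(y<.5)&(y>-.55)).astype(np.uint8)
n,lab,st,cen=cv2.connectedComponentsWithStats(m,connectivity=4)
for i in range(1,n):
    if st[i,4]<40: continue
    P=W[lab==i]
    r=cv2.minAreaRect((P[:,:2]*1000).astype(np.float32))
    print(i,st[i].tolist(),'n',len(P),'rect',np.round(r[0],1),np.round(r[1],1),round(r[2],1),'zmed',np.median(P[:,2]).round(4),'zq',np.percentile(P[:,2],[5,50,95]).round(4),'col',np.median(im[lab==i],0))
# crop upscale with height map
def ortho(x0,x1,y0,y1,nm,s=2):
    pass
cr=im[130:240,120:420]; zz=z[130:240,120:420]
h=cv2.applyColorMap(np.clip(np.nan_to_num(zz)*1000*2.5,0,255).astype(np.uint8),cv2.COLORMAP_TURBO)
cv2.imwrite('pics/crop1.png',cv2.resize(np.vstack([cr,h]),None,fx=2.66,fy=2.66,interpolation=cv2.INTER_CUBIC))
```

```text
bench z 0.0027918830879700316 0.003614295133107512
1 [349, 96, 68, 23, 1207] n 1207 rect [ 767.8 -447.8] [202.9  65.3] 89.5 zmed 0.1068 zq [0.0265 0.1068 0.1148] col [119. 122. 117.]
2 [96, 100, 76, 26, 1322] n 1322 rect [786.  390.4] [ 57.4 229.7] 8.6 zmed 0.1239 zq [0.0224 0.1239 0.1344] col [116. 121. 116.]
17 [278, 107, 28, 11, 181] n 181 rect [ 775.6 -144.7] [29.8 94. ] 9.6 zmed 0.0223 zq [0.0104 0.0223 0.03  ] col [ 37.  42. 170.]
44 [181, 111, 20, 22, 332] n 332 rect [739.2 202. ] [57.5 57. ] 0.2 zmed 0.1024 zq [0.0213 0.1024 0.152 ] col [129. 117. 115.]
58 [212, 113, 74, 107, 3557] n 3557 rect [597.5  25.4] [358.9 227.6] 8.9 zmed 0.0127 zq [0.0071 0.0127 0.1675] col [194. 214. 218.]
96 [330, 117, 21, 20, 231] n 231 rect [ 711.7 -302.8] [57.1 60.1] 24.4 zmed 0.0496 zq [0.0079 0.0496 0.0778] col [121. 122. 116.]
162 [280, 122, 17, 17, 212] n 212 rect [ 703.4 -127.9] [54.3 53.3] 48.3 zmed 0.0573 zq [0.0146 0.0573 0.065 ] col [56. 57. 59.]
487 [106, 147, 28, 20, 252] n 252 rect [635.2 458.3] [33.6 99.9] 21.7 zmed 0.0261 zq [0.0155 0.0261 0.0338] col [34. 33. 33.]
566 [152, 152, 9
[... 452 characters left out ...]
q [0.0224 0.0286 0.0566] col [117. 174. 209.]
772 [144, 168, 43, 31, 796] n 796 rect [538.1 297.2] [141.8 103. ] 86.9 zmed 0.0363 zq [0.0072 0.0363 0.0485] col [144. 152. 152.]
1045 [142, 201, 42, 16, 411] n 411 rect [450.1 305.7] [141.4  45.9] 84.3 zmed 0.0431 zq [0.0089 0.0431 0.0498] col [152. 160. 160.]
1160 [107, 215, 22, 11, 188] n 188 rect [414.  464.5] [72.9 31.1] 84.7 zmed 0.0266 zq [0.0149 0.0266 0.0344] col [124.  57. 105.]
1181 [141, 217, 44, 16, 425] n 425 rect [394.6 308.8] [142.5  51.8] 88.6 zmed 0.0423 zq [0.0079 0.0423 0.0496] col [150. 158. 158.]
1912 [123, 259, 43, 10, 263] n 263 rect [263.3 376.6] [ 26.3 144.2] 0.0 zmed 0.027 zq [0.0136 0.027  0.0344] col [155.  80.  42.]
```

View pics/crop1.png

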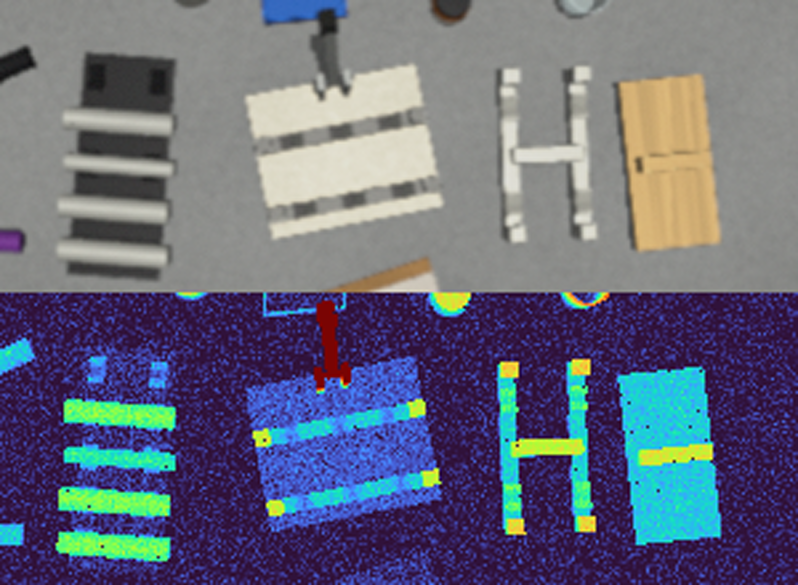

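Three thick bars (rows 1, 3, 4 in the crop) and one thin bar (row 2). I'll fit height templates to both clouds.

```bash
cat > fit.py <<'E'
from h import *
from scipy.optimize import minimize
def boxes(bs):
    def H(l):
        h=np.zeros(len(l))
        for cx,cy,sx,sy,t in bs:
            i=(abs(l[:,0]-cx)<sx/2)&(abs(l[:,1]-cy)<sy/2); h[i]=np.maximum(h[i],t)
        return h
    return H
S=[(a,b) for a in(-45,45) for b in(-100,100)]
cradle=boxes([(20,0,190,226,10)]+[(a,0,20,190,22) for a in(-45,45)]+[(a,b,20,20,56) for a,b in S])
def frameH(o): return boxes([(a,0,20,220,12+o) for a in(-45,45)]+[(0,0,90,20,38+o)]+[(a,b,20,20,46+o) for a,b in S]+[(a,b,20,22,20+o) for a in(-45,45) for b in(-62,62)])
def boardH(o): return boxes([(0,0,110,220,10+o),(0,0,90,20,40+o)])
def bar(r,zc):
    def H(l):
        return np.where((abs(l[:,0])<70)&(abs(l[:,1])<r),zc+np.sqrt(np.maximum(r*r-l[:,1]**2,0)),0)
    return H
def fit(W,H,x,y,yaw,R=170,zmax=90,floor=None,n=3):
    P=W.reshape(-1,3)*1000; P=P[np.isfinite(P[:,2])]
    P=P[(np.hypot(P[:,0]-x,P[:,1]-y)<R)&(P[:,2]<zmax)]
    if floor: P=P[P[:,2]>floor]
    def c(p):
        a=np.radians(p[2]); d=P[:,:2]-p[:2]
        l=np.c_[d@[np.cos(a),np.sin(a)],d@[-np.sin(a),np.cos(a)]]
        return np.minimum(abs(P[:,2]-H(l)),15).mean()
    p=np.array([x,y,yaw],float)
    for s in (12,5,2)[:n]:
        p=minimize(c,p,method='Nelder-Mead',options=dict(initial_simplex=p+np.array([[0,0,0],[s,0,0],[0,s,0],[0,0,s]]))).x
    return p.round(1),round(c(p),2)
E
python3 - <<'E'
from fit import *
for n in('top','scene'):
    W=np.load(n+'0.npz')['W']
    print(n)
    print('cradle',fit(W,cradle,500,17,10.9))
    print('frame',fit(W,frameH(18),502,-249,90,R=140))
    print('board',fit(W,boardH(18),491,-410,94,R=135))
    for r,zc,x,y in((15,31.2,562,297),(11,25.6,508,300),(15,31.2,450,303),(15,31.2,394,305)):
        print('bar',r,fit(W,bar(r,zc),x,y,86,R=95,floor=18))
    m=(W[...,2]>.2)&(abs(W[...,0]-.6)<.2)&(abs(W[...,1]-.04)<.06)
    print('arm',W[m][W[m][:,2]>np.percentile(W[m][:,2],70)].mean(0) if m.any() else None)
E
```

```text
top
cradle (array([498.5,   9. ,   9.5]), np.float64(3.3))
frame (array([ 505.9, -247. ,   90.4]), np.float64(4.67))
board (array([ 491.4, -411.1,   94.3]), np.float64(3.81))
bar 15 (array([562.3, 296.4,  84.5]), np.float64(8.85))
bar 11 (array([506.2, 299.5,  84.5]), np.float64(11.82))
bar 15 (array([450.4, 304.9,  84.1]), np.float64(10.74))
bar 15 (array([394.5, 308. ,  84.8]), np.float64(8.92))
arm [0.64041903 0.03246043 0.33536113]
scene
cradle (array([498.6,   5.7,   9.6]), np.float64(3.02))
frame (array([ 507. , -248.8,   90.8]), np.float64(5.15))
board (array([ 492.9, -410.7,   94. ]), np.float64(4.08))
bar 15 (array([565.2, 297. ,  84.6]), np.float64(8.89))
bar 11 (array([509.1, 299. ,  83.9]), np.float64(11.85))
bar 15 (array([453.1, 306.2,  84.3]), np.float64(11.03))
bar 15 (array([397.3, 308. ,  84.4]), np.float64(9.53))
arm [0.64343924 0.03061819 0.33541337]
```

carry_out([
  [[-0.06,0.284,0.352,-0.04,0,0,69],[-0.06,0.284,0.352,-0.04,0,0,69],[-0.06,0.284,0.352,-0.04,0,0,69],[-0.06,0.284,0.352,-0.04,0,0,69],[-0.06,0.284,0.352,-0.04,0,0,69],[-0.06,0.284,0.352,-0.04,0,0,69],[-0.06,0.284,0.352,-0.04,0,0,69],[-0.06,0.284,0.352,-0.04,0,0,69],[-0.06,0.284,0.352,-0.04,0,0,69],[-0.06,0.284,0.352,-0.04,0,0,69],[-0.06,0.284,0.352,-0.04,0,0,69],[-0.06,0.284,0.352,-0.04,0,0,69]],
], force=60)

```text
time: 1.1
position: [0.457, -0.2413, 0.1915]
tcp_rot: [-0.0, 0.736, 0.677, 0.004]
ft_force: [0.6, 0.7, 0.8]
width: 0.0448
```

carry_out([
  [[-0.06,-0.055,0.558,-0.04,0,0,0],[-0.06,-0.055,0.558,-0.04,0,0,0],[-0.06,-0.055,0.558,-0.04,0,0,0],[-0.06,-0.055,0.558,-0.04,0,0,0],[-0.06,-0.055,0.558,-0.04,0,0,0],[-0.06,-0.055,0.558,-0.04,0,0,0],[-0.06,-0.055,0.558,-0.04,0,0,0],[-0.06,-0.055,0.558,-0.04,0,0,0],[-0.06,-0.055,0.558,-0.04,0,0,0],[-0.06,-0.055,0.558,-0.04,0,0,0],[-0.06,-0.055,0.558,-0.04,0,0,0],[-0.06,-0.055,0.558,-0.04,0,0,0]],
])

```text
time: 2.1
position: [0.4011, 0.2476, 0.1555]
tcp_rot: [0.0, 0.74, 0.672, -0.0]
ft_force: [1.3, -0.8, 0.7]
width: 0.0454
```

carry_out([
  [[-0.06,0,0.078,0,0,0,0],[-0.06,0,0.078,0,0,0,0],[-0.06,0,0.078,0,0,0,0],[-0.06,0,0.078,0,0,0,0],[-0.06,0,0.078,0,0,0,0],[-0.06,0,0.078,0,0,0,0]],
])

```text
time: 2.6
position: [0.4019, 0.3216, 0.1554]
tcp_rot: [0.001, 0.741, 0.671, -0.001]
ft_force: [-0.0, -0.7, 1.0]
width: 0.0453
```

carry_out([
  [[-0.06,0,0,0,0,0,0],[-0.06,0,0,0,0,0,0]],
])

```text
time: 2.77
position: [0.4021, 0.3224, 0.1557]
tcp_rot: [0.0, 0.741, 0.671, -0.0]
ft_force: [0.2, -1.1, -0.1]
width: 0.0455
```

```bash
python3 -c "
from h import *
o=get_obs();print(o['position'],o['q'].round(3),o['tcp_rot'])"
```

```text
[0.40210144 0.32238512 0.15573846] [-0.594  0.672 -0.279  1.965  0.335  0.55  -1.201] [ 3.40245477e-04  7.41176015e-01  6.71310580e-01 -3.23301250e-04]
```

carry_out([
  [[-0.06,-0.006,-0.0145,-0.03,0,0,0],[-0.06,-0.006,-0.0145,-0.06,0,0,0],[-0.06,-0.006,-0.0145,-0.08,0,0,0],[-0.06,-0.006,-0.0145,-0.1,0,0,0],[-0.06,-0.006,-0.0145,-0.115,0,0,0],[-0.06,-0.006,-0.0145,-0.13,0,0,0],[-0.06,-0.006,-0.0145,-0.142,0,0,0],[-0.06,-0.006,-0.0145,-0.142,0,0,0]],
])

```text
time: 3.43
position: [0.395, 0.3082, 0.012]
tcp_rot: [0.0, 0.741, 0.672, -0.002]
ft_force: [-0.8, -0.2, 0.7]
width: 0.0454
```

carry_out([
  [[0.3,0,0,0,0,0,0],[0.5,0,0,0,0,0,0],[0.7,0,0,0,0,0,0],[0.7,0,0,0,0,0,0],[0.7,0,0,0,0,0,0]],
], force=60)

```text
time: 3.85
position: [0.3962, 0.3093, 0.0144]
tcp_rot: [0.0, 0.741, 0.672, 0.0]
ft_force: [1.2, -1.4, 0.7]
width: 0.0286
```

carry_out([
  [[0.7,0,0,0.02,0,0,0],[0.7,0,0,0.05,0,0,0],[0.7,0,0,0.08,0,0,0],[0.7,0.01,-0.03,0.1,0,0,-7],[0.7,0.02,-0.06,0.1,0,0,-14],[0.7,0.03,-0.09,0.1,0,0,-21],[0.7,0.045,-0.12,0.1,0,0,-28],[0.7,0.06,-0.15,0.1,0,0,-35],[0.7,0.07,-0.18,0.1,0,0,-42],[0.7,0.08,-0.21,0.1,0,0,-49],[0.7,0.092,-0.225,0.1,0,0,-56],[0.7,0.092,-0.237,0.1,0,0,-63]],
])

```text
time: 4.85
position: [0.4904, 0.0697, 0.1141]
tcp_rot: [0.0, 0.983, 0.181, 0.002]
ft_force: [0.7, 0.9, -3.1]
width: 0.0278
```

carry_out([
  [[0.7,0,0,0,0,0,-6],[0.7,0,0,-0.02,0,0,-12],[0.7,0,0,-0.03,0,0,-12],[0.7,0,0,-0.03,0,0,-12],[0.7,0,0,-0.03,0,0,-12]],
])

```text
time: 5.27
position: [0.4868, 0.0727, 0.0833]
tcp_rot: [-0.0, 0.996, 0.084, -0.001]
ft_force: [0.7, -0.1, -2.4]
width: 0.0285
```

```bash
cat > st.py <<'E'
from h import *
o=get_obs(); q=o['tcp_rot']
print(o['time'],(o['position']*1000).round(1),'J',round((2*np.degrees(np.arctan2(q[2],q[1]))-90)%180,2),'tilt',(2*q[[0,3]]).round(4),'w',round(o['width']*1000,1),'ft',o['ft_force'].round(1),'q',o['q'].round(2))
E
python3 st.py
```

```text
5.2667 [486.8  72.7  83.3] J 99.65 tilt [-0.0001 -0.0021] w 28.5 ft [ 0.7 -0.1 -2.4] q [-0.24  0.78 -0.    2.08  0.    0.28 -1.65]
```

carry_out([
  [[0.7,0.001,-0.002,-0.02,0,0,0],[0.7,0.001,-0.002,-0.035,0,0,0],[0.7,0.001,-0.002,-0.045,0,0,0],[0.7,0.001,-0.002,-0.053,0,0,0],[0.7,0.001,-0.002,-0.057,0,0,0],[0.7,0.001,-0.002,-0.06,0,0,0],[0.7,0.001,-0.002,-0.062,0,0,0],[0.7,0.001,-0.002,-0.062,0,0,0]],
])

```text
time: 5.93
position: [0.4889, 0.0705, 0.0218]
tcp_rot: [-0.0, 0.997, 0.083, 0.0]
ft_force: [0.2, -0.6, -3.3]
width: 0.0284
```

```bash
python3 st.py
```

```text
5.9333 [488.9  70.5  21.8] J 99.48 tilt [-0.      0.0003] w 28.4 ft [ 0.2 -0.6 -3.3] q [-0.24  0.9  -0.    2.1   0.01  0.14 -1.65]
```

Lower in 1–1.5 mm steps until the force shows contact.

carry_out([
  [[0.7,0,0,-0.0015,0,0,0],[0.7,0,0,-0.003,0,0,0],[0.7,0,0,-0.003,0,0,0],[0.7,0,0,-0.003,0,0,0]],
])

```text
time: 6.27
position: [0.4887, 0.0704, 0.0188]
tcp_rot: [0.0, 0.997, 0.082, 0.0]
ft_force: [-0.6, -0.2, -3.9]
width: 0.0286
```

Run:
```python
exec(open('st.py').read())
from fit import *
a,d,W=cloud('scene'); cv2.imwrite('pics/s1.png',cv2.resize(a[150:270,180:340],(800,600),interpolation=cv2.INTER_CUBIC))
```

```text
6.2667 [488.7  70.4  18.8] J 99.46 tilt [0.0001 0.0001] w 28.6 ft [-0.6 -0.2 -3.9] q [-0.24  0.91 -0.    2.1   0.01  0.14 -1.65]
```

View pics/s1.png

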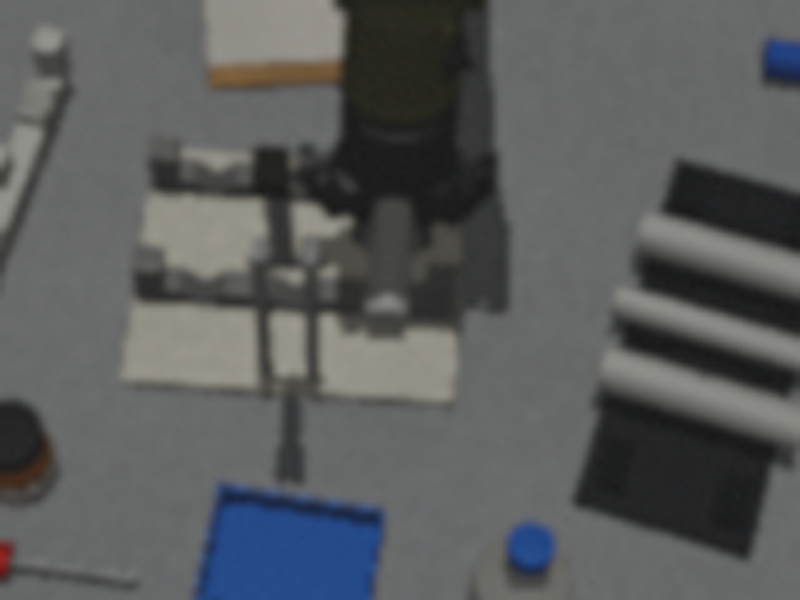

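The bar (385,290) sits in the +64 groove and is still carrying its weight. I'll lower it a little more and release.

carry_out([
  [[0.7,0,0,-0.001,0,0,0],[0.7,0,0,-0.002,0,0,0],[0.7,0,0,-0.002,0,0,0]],
])

```text
time: 6.57
position: [0.4889, 0.0706, 0.0181]
tcp_rot: [-0.0, 0.997, 0.082, 0.001]
ft_force: [-2.4, 0.8, 12.9]
width: 0.0281
```

carry_out([
  [[0.3,0,0,0,0,0,0],[0.2,0,0,0,0,0,0],[-0.06,0,0,0,0,0,0],[-0.06,0,0,0,0,0,0],[-0.06,0,0,0,0,0,0]],
])

```text
time: 6.98
position: [0.4888, 0.0704, 0.0167]
tcp_rot: [0.0, 0.997, 0.082, 0.0]
ft_force: [0.2, 0.6, 0.0]
width: 0.0452
```

```bash
python3 st.py
```

```text
6.9833 [488.8  70.4  16.7] J 99.45 tilt [0.0001 0.0001] w 45.2 ft [0.2 0.6 0. ] q [-0.24  0.91 -0.    2.1   0.01  0.13 -1.65]
```

carry_out([
  [[-0.06,0,0,0.03,0,0,0],[-0.06,0,0,0.07,0,0,0],[-0.06,0,0,0.11,0,0,5],[-0.06,-0.005,0.035,0.11,0,0,12],[-0.06,-0.01,0.07,0.11,0,0,19],[-0.06,-0.015,0.105,0.11,0,0,26],[-0.06,-0.02,0.135,0.11,0,0,33],[-0.06,-0.025,0.165,0.11,0,0,40],[-0.06,-0.03,0.19,0.11,0,0,47],[-0.06,-0.037,0.21,0.11,0,0,54],[-0.06,-0.037,0.225,0.11,0,0,61],[-0.06,-0.037,0.235,0.11,0,0,68]],
])

```text
time: 7.98
position: [0.4507, 0.3079, 0.1267]
tcp_rot: [-0.001, 0.777, 0.629, 0.0]
ft_force: [0.0, 1.0, 0.8]
width: 0.0453
```

carry_out([
  [[-0.06,0,0,-0.02,0,0,7],[-0.06,0,0,-0.03,0,0,7],[-0.06,0,0,-0.03,0,0,7],[-0.06,0,0,-0.03,0,0,7]],
])

```text
time: 8.32
position: [0.4513, 0.3041, 0.0961]
tcp_rot: [0.0, 0.742, 0.671, -0.001]
ft_force: [0.3, 0.4, 0.7]
width: 0.0449
```

```bash
python3 st.py
```

```text
8.3167 [451.3 304.1  96.1] J 174.25 tilt [ 0.0006 -0.0027] w 44.9 ft [0.3 0.4 0.7] q [-0.53  0.8  -0.25  1.92  0.4   0.48 -1.17]
```

carry_out([
  [[-0.06,0,0.001,-0.03,0,0,0],[-0.06,0,0.001,-0.055,0,0,0],[-0.06,0,0.001,-0.07,0,0,0],[-0.06,0,0.001,-0.083,0,0,0],[-0.06,0,0.001,-0.083,0,0,0],[0.3,0,0.001,-0.083,0,0,0],[0.5,0,0.001,-0.083,0,0,0],[0.7,0,0.001,-0.083,0,0,0],[0.7,0,0.001,-0.083,0,0,0],[0.7,0,0.001,-0.083,0,0,0]],
])

```text
time: 9.15
position: [0.4523, 0.3064, 0.0147]
tcp_rot: [0.0, 0.741, 0.672, 0.001]
ft_force: [0.9, -0.2, 3.9]
width: 0.0282
```

```bash
python3 st.py
```

```text
9.15 [452.3 306.4  14.7] J 174.41 tilt [0.0005 0.0013] w 28.2 ft [ 0.9 -0.2  3.9] q [-0.58  0.94 -0.17  1.94  0.46  0.3  -1.22]
```

carry_out([
  [[0.7,0,0,0.02,0,0,0],[0.7,0,0,0.055,0,0,0],[0.7,0,0,0.09,0,0,0],[0.7,0.005,-0.03,0.1,0,0,-7],[0.7,0.01,-0.065,0.1,0,0,-14],[0.7,0.015,-0.105,0.1,0,0,-21],[0.7,0.02,-0.145,0.1,0,0,-28],[0.7,0.025,-0.185,0.1,0,0,-35],[0.7,0.03,-0.225,0.1,0,0,-42],[0.7,0.04,-0.265,0.1,0,0,-49],[0.7,0.05,-0.305,0.1,0,0,-56],[0.7,0.055,-0.335,0.1,0,0,-63]],
])

```text
time: 10.15
position: [0.5074, -0.0328, 0.114]
tcp_rot: [0.001, 0.983, 0.182, 0.001]
ft_force: [0.5, 0.1, -4.1]
width: 0.0279
```

carry_out([
  [[0.7,0.002,-0.02,0,0,0,-6],[0.7,0.002,-0.026,-0.02,0,0,-12],[0.7,0.002,-0.026,-0.035,0,0,-12],[0.7,0.002,-0.026,-0.035,0,0,-12],[0.7,0.002,-0.026,-0.035,0,0,-12]],
])

```text
time: 10.57
position: [0.5079, -0.054, 0.0784]
tcp_rot: [-0.0, 0.997, 0.083, -0.001]
ft_force: [0.1, 1.4, -3.5]
width: 0.0281
```

```bash
python3 st.py
```

```text
10.5667 [507.9 -54.   78.4] J 99.52 tilt [-0.0008 -0.0019] w 28.1 ft [ 0.1  1.4 -3.5] q [ 0.04  0.8  -0.03  2.03  0.08  0.32 -1.47]
```

carry_out([
  [[0.7,0.001,-0.0015,-0.02,0,0,0],[0.7,0.001,-0.0015,-0.035,0,0,0],[0.7,0.001,-0.0015,-0.045,0,0,0],[0.7,0.001,-0.0015,-0.052,0,0,0],[0.7,0.001,-0.0015,-0.056,0,0,0],[0.7,0.001,-0.0015,-0.058,0,0,0],[0.7,0.001,-0.0015,-0.0595,0,0,0],[0.7,0.001,-0.0015,-0.061,0,0,0],[0.7,0.001,-0.0015,-0.061,0,0,0]],
])

```text
time: 11.32
position: [0.5101, -0.0556, 0.0187]
tcp_rot: [-0.0, 0.997, 0.083, 0.001]
ft_force: [-0.6, 2.1, 1.5]
width: 0.0279
```

```bash
python3 st.py
```

```text
11.3167 [510.1 -55.6  18.7] J 99.47 tilt [-0.0003  0.0012] w 27.9 ft [-0.6  2.1  1.5] q [ 0.03  0.91 -0.02  2.04  0.09  0.19 -1.47]
```

carry_out([
  [[0.7,0,0,-0.001,0,0,0],[0.3,0,0,-0.001,0,0,0],[0.2,0,0,-0.001,0,0,0],[-0.06,0,0,-0.001,0,0,0],[-0.06,0,0,-0.001,0,0,0],[-0.06,0,0,-0.001,0,0,0],[-0.06,0,0,0.03,0,0,0],[-0.06,0,0,0.07,0,0,0],[-0.06,0,0,0.1,0,0,0]],
])

```text
time: 12.07
position: [0.5095, -0.0563, 0.1192]
tcp_rot: [0.0, 0.997, 0.082, -0.0]
ft_force: [0.6, -0.1, 0.1]
width: 0.0452
```

carry_out([
  [[-0.06,0,0.04,0,0,0,7],[-0.06,0,0.08,0,0,0,14],[-0.06,0,0.12,0,0,0,21],[-0.06,0.005,0.16,0,0,0,28],[-0.06,0.01,0.195,0,0,0,35],[-0.06,0.02,0.23,0,0,0,42],[-0.06,0.03,0.265,0,0,0,49],[-0.06,0.04,0.3,0,0,0,56],[-0.06,0.053,0.33,0,0,0,63],[-0.06,0.053,0.352,0,0,0,70],[-0.06,0.053,0.352,0,0,0,75],[-0.06,0.053,0.352,-0.02,0,0,75]],
])

```text
time: 13.07
position: [0.5646, 0.3001, 0.1005]
tcp_rot: [-0.0, 0.738, 0.674, 0.004]
ft_force: [0.8, -0.8, -0.1]
width: 0.0454
```

carry_out([
  [[-0.06,0,0,0,0,0,0],[-0.06,0,0,0,0,0,0]],
])

```text
time: 13.23
position: [0.5618, 0.2947, 0.0966]
tcp_rot: [0.0, 0.741, 0.672, -0.002]
ft_force: [0.5, -0.3, -0.2]
width: 0.045
```

```bash
python3 st.py
```

```text
13.2333 [561.8 294.7  96.6] J 174.42 tilt [ 0.0001 -0.0035] w 45.0 ft [ 0.5 -0.3 -0.2] q [-0.38  0.89 -0.32  1.63  0.4   0.69 -1.  ]
```

carry_out([
  [[-0.06,0.002,0.002,-0.03,0,0,0],[-0.06,0.002,0.002,-0.055,0,0,0],[-0.06,0.002,0.002,-0.07,0,0,0],[-0.06,0.002,0.002,-0.083,0,0,0],[-0.06,0.002,0.002,-0.083,0,0,0],[0.3,0.002,0.002,-0.083,0,0,0],[0.5,0.002,0.002,-0.083,0,0,0],[0.7,0.002,0.002,-0.083,0,0,0],[0.7,0.002,0.002,-0.083,0,0,0],[0.7,0.002,0.002,-0.083,0,0,0]],
])

```text
time: 14.07
position: [0.5643, 0.2982, 0.0158]
tcp_rot: [-0.0, 0.74, 0.672, 0.0]
ft_force: [-4.6, -0.6, 5.7]
width: 0.0282
```

```bash
python3 st.py
```

```text
14.0667 [564.3 298.2  15.8] J 174.47 tilt [-0.0003  0.0001] w 28.2 ft [-4.6 -0.6  5.7] q [-0.41  1.01 -0.27  1.64  0.45  0.56 -1.04]
```

carry_out([
  [[0.7,0,0,0.02,0,0,0],[0.7,0,0,0.055,0,0,0],[0.7,0,0,0.09,0,0,0],[0.7,-0.02,-0.02,0.1,0,0,-7],[0.7,-0.035,-0.055,0.1,0,0,-14],[0.7,-0.045,-0.09,0.1,0,0,-21],[0.7,-0.055,-0.125,0.1,0,0,-28],[0.7,-0.066,-0.16,0.1,0,0,-35],[0.7,-0.066,-0.195,0.1,0,0,-42],[0.7,-0.066,-0.23,0.1,0,0,-49],[0.7,-0.066,-0.265,0.1,0,0,-56],[0.7,-0.066,-0.29,0.1,0,0,-63]],
])

```text
time: 15.07
position: [0.4994, 0.0036, 0.1151]
tcp_rot: [0.001, 0.983, 0.182, 0.001]
ft_force: [-0.3, -0.6, -3.6]
width: 0.0282
```

carry_out([
  [[0.7,0,0,0,0,0,-6],[0.7,0,0,-0.02,0,0,-12],[0.7,0,0,-0.035,0,0,-12],[0.7,0,0,-0.035,0,0,-12],[0.7,0,0,-0.035,0,0,-12]],
])

```text
time: 15.48
position: [0.499, 0.0078, 0.0796]
tcp_rot: [0.0, 0.997, 0.083, -0.0]
ft_force: [-0.1, 0.0, -2.5]
width: 0.0285
```

```bash
python3 st.py
```

```text
15.4833 [499.    7.8  79.6] J 99.5 tilt [ 0.0002 -0.    ] w 28.5 ft [-0.1  0.  -2.5] q [-0.09  0.79 -0.02  2.07  0.06  0.29 -1.57]
```

carry_out([
  [[0.7,0,0,-0.02,0,0,0],[0.7,0,0,-0.035,0,0,0],[0.7,0,0,-0.045,0,0,0],[0.7,0,0,-0.052,0,0,0],[0.7,0,0,-0.055,0,0,0],[0.7,0,0,-0.057,0,0,0],[0.7,0,0,-0.0585,0,0,0],[0.7,0,0,-0.06,0,0,0],[0.7,0,0,-0.061,0,0,0],[0.7,0,0,-0.061,0,0,0]],
])

```text
time: 16.32
position: [0.4993, 0.0075, 0.0197]
tcp_rot: [0.0, 0.997, 0.082, 0.001]
ft_force: [-1.1, -0.4, 3.0]
width: 0.0281
```

```bash
python3 st.py
```

```text
16.3167 [499.3   7.5  19.7] J 99.45 tilt [0.0006 0.0016] w 28.1 ft [-1.1 -0.4  3. ] q [-0.1   0.91 -0.01  2.08  0.06  0.15 -1.58]
```

carry_out([
  [[0.3,0,0,0,0,0,0],[0.2,0,0,0,0,0,0],[-0.06,0,0,0,0,0,0],[-0.06,0,0,0,0,0,0],[-0.06,0,0,0,0,0,0],[-0.06,0,0,0.03,0,0,0],[-0.06,0,0,0.07,0,0,0],[-0.06,0,0,0.11,0,0,0]],
])

```text
time: 16.98
position: [0.4975, 0.0079, 0.1291]
tcp_rot: [0.0, 0.997, 0.083, -0.002]
ft_force: [0.8, 0.3, -0.3]
width: 0.0452
```

carry_out([
  [[-0.06,0,-0.03,0.01,0,0,7],[-0.06,0,-0.06,0.01,0,0,14],[-0.06,0,-0.09,0.01,0,0,21],[-0.06,0,-0.12,0.01,0,0,28],[-0.06,0,-0.145,0.01,0,0,35],[-0.06,0,-0.17,0.01,0,0,42],[-0.06,0.003,-0.195,0.01,0,0,49],[-0.06,0.005,-0.22,0.01,0,0,56],[-0.06,0.007,-0.245,0.01,0,0,63],[-0.06,0.007,-0.256,0.01,0,0,70],[-0.06,0.007,-0.256,0.01,0,0,77],[-0.06,0.007,-0.256,0.01,0,0,81]],
])

```text
time: 17.98
position: [0.505, -0.2497, 0.1383]
tcp_rot: [-0.0, 0.703, 0.711, -0.0]
ft_force: [-0.1, 0.9, 0.3]
width: 0.0452
```

carry_out([
  [[-0.06,0,0,0,0,0,0],[-0.06,0,0,0,0,0,0]],
])

```text
time: 18.15
position: [0.5054, -0.248, 0.1386]
tcp_rot: [-0.0, 0.705, 0.709, 0.0]
ft_force: [0.7, -0.6, -0.6]
width: 0.0452
```

```bash
cat > pic.py <<'E'
import sys
exec(open('st.py').read())
from fit import *
i=sys.argv[1]; A=[]
for n in('top','scene'):
    im,d,W=cloud(n); np.savez(f'{n}{i}.npz',im=im,W=W)
    A.append(im[125:260,130:410] if n=='top' else im[130:290,90:370])
cv2.imwrite(f'pics/p{i}.png',cv2.resize(np.vstack([cv2.resize(a,(560,300),interpolation=cv2.INTER_CUBIC) for a in A]),None,fx=1,fy=1))
E
python3 pic.py 2
python3 - <<'E'
from fit import *
c=np.array([498.5,7.5]);a=np.radians(9.55);yv=np.array([-np.sin(a),np.cos(a)])
for n in('top','scene'):
    W=np.load(n+'2.npz')['W']
    for g in(64,0,-64):
        p=c+g*yv; r=fit(W,bar(15,35.2),p[0],p[1],9.5,R=80,zmax=55,floor=40); d=r[0][:2]-c
        print(n,g,r,'local',(d@[np.cos(a),np.sin(a)]).round(1),(d@yv).round(1))
E
```

```text
18.15 [ 505.4 -248.   138.6] J 0.33 tilt [-0.0006  0.0001] w 45.2 ft [ 0.7 -0.6 -0.6] q [ 0.68  0.78 -0.52  1.83  0.58  0.69 -0.17]
top 64 (array([488.4,  72.2,   9.4]), np.float64(7.98)) local 0.8 65.5
top 0 (array([498.6,   9. ,   9.6]), np.float64(9.49)) local 0.3 1.5
top -64 (array([510.1, -53.7,   9.5]), np.float64(7.89)) local 1.3 -62.3
scene 64 (array([491.2,  69.7,   9.4]), np.float64(6.42)) local 3.1 62.5
scene 0 (array([500.8,   6.6,   9.1]), np.float64(10.61)) local 2.1 -1.3
scene -64 (array([514. , -56.4,   9.5]), np.float64(6.61)) local 4.7 -65.6
```

View pics/p2.png

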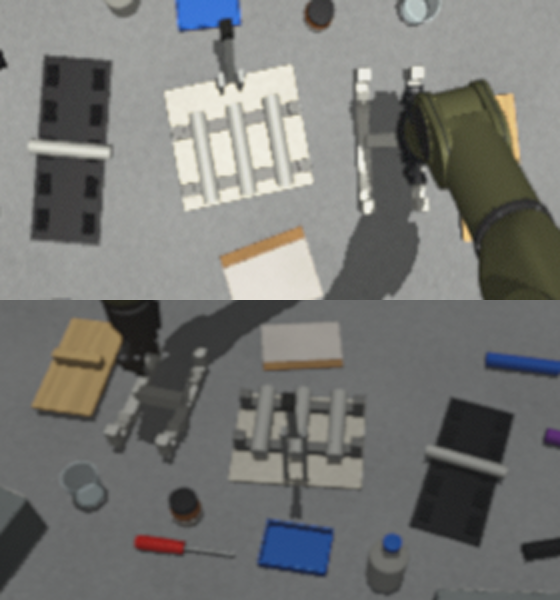

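carry_out([
  [[-0.06,0.001,0,-0.04,0,0,0.3],[-0.06,0.001,0,-0.07,0,0,0.3],[-0.06,0.001,0,-0.09,0,0,0.3],[-0.06,0.001,0,-0.105,0,0,0.3],[-0.06,0.001,0,-0.112,0,0,0.3],[-0.06,0.001,0,-0.112,0,0,0.3],[0.3,0.001,0,-0.112,0,0,0.3],[0.6,0.001,0,-0.112,0,0,0.3],[0.9,0.001,0,-0.112,0,0,0.3],[0.9,0.001,0,-0.112,0,0,0.3],[0.9,0.001,0,-0.112,0,0,0.3],[0.9,0.001,0,-0.112,0,0,0.3]],
], force=80)

```text
time: 19.25
position: [0.5075, -0.2483, 0.0281]
tcp_rot: [0.001, 0.702, 0.712, 0.0]
ft_force: [-0.6, 0.8, 7.1]
width: 0.0189
```

```bash
python3 st.py
```

```text
19.25 [ 507.5 -248.3   28.1] J 0.75 tilt [0.002  0.0009] w 18.9 ft [-0.6  0.8  7.1] q [ 0.59  0.94 -0.37  1.87  0.72  0.46 -0.29]
```

carry_out([
  [[0.9,0,0,0.02,0,0,0],[0.9,0,0,0.05,0,0,0],[0.9,0,0.005,0.085,0,0,-5],[0.9,-0.005,0.01,0.115,0,0,-12],[0.9,-0.008,0.02,0.13,0,0,-19],[0.9,-0.008,0.03,0.13,0,0,-26],[0.9,-0.008,0.04,0.13,0,0,-33],[0.9,-0.008,0.05,0.13,0,0,-40],[0.9,-0.008,0.06,0.13,0,0,-47],[0.9,-0.008,0.07,0.13,0,0,-54],[0.9,-0.008,0.08,0.13,0,0,-61],[0.9,-0.008,0.09,0.13,0,0,-68]],
])

```text
time: 20.25
position: [0.4983, -0.1576, 0.1568]
tcp_rot: [-0.0, 0.981, 0.194, -0.0]
ft_force: [0.3, 0.6, -3.8]
width: 0.0186
```

carry_out([
  [[0.9,0,0.015,0,0,0,-7],[0.9,0,0.035,0,0,0,-13.3],[0.9,0,0.065,0,0,0,-13.3],[0.9,0,0.1,0,0,0,-13.3],[0.9,0,0.13,0,0,0,-13.3],[0.9,0,0.15,0,0,0,-13.3],[0.9,0,0.165,-0.015,0,0,-13.3],[0.9,0,0.165,-0.025,0,0,-13.3],[0.9,0,0.165,-0.025,0,0,-13.3],[0.9,0,0.165,-0.025,0,0,-13.3]],
])

```text
time: 21.08
position: [0.498, 0.0066, 0.1315]
tcp_rot: [0.0, 0.997, 0.082, -0.001]
ft_force: [0.1, -0.1, -3.8]
width: 0.019
```

```bash
python3 st.py
```

```text
21.0833 [498.    6.6 131.5] J 99.45 tilt [ 0.0004 -0.0016] w 19.0 ft [ 0.1 -0.1 -3.8] q [-0.07  0.69 -0.06  2.04  0.09  0.42 -1.61]
```

carry_out([
  [[0.9,0.001,0.001,-0.015,0,0,0],[0.9,0.001,0.001,-0.03,0,0,0],[0.9,0.001,0.001,-0.04,0,0,0],[0.9,0.001,0.001,-0.048,0,0,0],[0.9,0.001,0.001,-0.054,0,0,0],[0.9,0.001,0.001,-0.058,0,0,0],[0.9,0.001,0.001,-0.06,0,0,0],[0.9,0.001,0.001,-0.062,0,0,0],[0.9,0.001,0.001,-0.062,0,0,0]],
])

```text
time: 21.83
position: [0.4998, 0.0079, 0.0697]
tcp_rot: [0.0, 0.997, 0.082, 0.0]
ft_force: [-0.0, 0.6, -3.2]
width: 0.0189
```

carry_out([
  [[0.9,0,0,-0.0015,0,0,0],[0.9,0,0,-0.003,0,0,0],[0.9,0,0,-0.003,0,0,0]],
])

```text
time: 22.08
position: [0.4997, 0.008, 0.0667]
tcp_rot: [0.0, 0.997, 0.082, 0.0]
ft_force: [-0.5, -0.2, -4.2]
width: 0.0187
```

```bash
python3 st.py
```

```text
22.0833 [499.7   8.   66.7] J 99.46 tilt [0.0001 0.0001] w 18.7 ft [-0.5 -0.2 -4.2] q [-0.09  0.81 -0.04  2.07  0.11  0.26 -1.62]
```

carry_out([
  [[0.9,0,0,-0.001,0,0,0],[0.9,0,0,-0.002,0,0,0],[0.9,0,0,-0.002,0,0,0]],
])

```text
time: 22.33
position: [0.4998, 0.0079, 0.066]
tcp_rot: [0.0, 0.997, 0.082, 0.0]
ft_force: [-2.6, -0.0, 10.7]
width: 0.0189
```

```bash
python3 st.py
```

```text
22.3333 [499.8   7.9  66. ] J 99.46 tilt [0.0002 0.001 ] w 18.9 ft [-2.6 -0.  10.7] q [-0.09  0.81 -0.04  2.07  0.11  0.26 -1.62]
```

carry_out([
  [[0.5,0,0,0,0,0,0],[0.3,0,0,0,0,0,0],[-0.06,0,0,0,0,0,0],[-0.06,0,0,0,0,0,0],[-0.06,0,0,0,0,0,0],[-0.06,0,0,0.03,0,0,0],[-0.06,0,0,0.07,0,0,0]],
], force=60)

```text
time: 22.92
position: [0.4974, 0.0079, 0.1329]
tcp_rot: [0.0, 0.997, 0.083, -0.004]
ft_force: [1.2, -0.7, 1.3]
width: 0.045
```

carry_out([
  [[-0.06,0,0.03,0,0,0,6],[-0.06,0,0.065,0,0,0,13],[-0.06,0,0.1,0,0,0,20],[-0.06,0,0.135,0,0,0,27],[-0.06,0,0.165,0,0,0,34],[-0.06,0.003,0.195,0,0,0,41],[-0.06,0.006,0.225,0,0,0,48],[-0.06,0.0085,0.25,0,0,0,55],[-0.06,0.0085,0.275,0,0,0,62],[-0.06,0.0085,0.291,0,0,0,69],[-0.06,0.0085,0.291,-0.03,0,0,75],[-0.06,0.0085,0.291,-0.05,0,0,75]],
])

```text
time: 23.92
position: [0.508, 0.3008, 0.084]
tcp_rot: [-0.001, 0.738, 0.674, 0.001]
ft_force: [-0.4, -0.7, -0.0]
width: 0.0451
```

carry_out([
  [[-0.06,0,0,0,0,0,0],[-0.06,0,0,0,0,0,0]],
])

```text
time: 24.08
position: [0.5075, 0.2981, 0.0839]
tcp_rot: [0.0, 0.741, 0.672, -0.001]
ft_force: [0.4, 0.6, 0.7]
width: 0.045
```

```bash
python3 st.py
python3 - <<'E'
from fit import *
for n in('top','scene'):
    im,d,W=cloud(n); print(n,'frame',fit(W,frameH(56),499,8,9.5,R=125,zmax=125,floor=45))
E
```

```text
24.0833 [507.5 298.1  83.9] J 174.42 tilt [ 0.0001 -0.0029] w 45.0 ft [0.4 0.6 0.7] q [-0.42  0.86 -0.33  1.78  0.46  0.58 -1.13]
top frame (array([499. ,   9.6,   9.4]), np.float64(7.38))
scene frame (array([502.1,   7.1,   9.4]), np.float64(8.91))
```

carry_out([
  [[-0.06,0,0.001,-0.03,0,0,0],[-0.06,0,0.001,-0.05,0,0,0],[-0.06,0,0.001,-0.065,0,0,0],[-0.06,0,0.001,-0.075,0,0,0],[-0.06,0,0.001,-0.075,0,0,0],[0.3,0,0.001,-0.075,0,0,0],[0.6,0,0.001,-0.075,0,0,0],[0.9,0,0.001,-0.075,0,0,0],[0.9,0,0.001,-0.075,0,0,0],[0.9,0,0.001,-0.075,0,0,0],[0.9,0,0.001,-0.075,0,0,0]],
])

```text
time: 25.1
position: [0.5081, 0.3007, 0.0114]
tcp_rot: [-0.0, 0.74, 0.672, 0.001]
ft_force: [-2.9, -0.2, 7.2]
width: 0.0201
```

```bash
python3 st.py
```

```text
25.1 [508.1 300.7  11.4] J 174.46 tilt [-0.0004  0.0015] w 20.1 ft [-2.9 -0.2  7.2] q [-0.47  0.98 -0.26  1.8   0.52  0.43 -1.19]
```

carry_out([
  [[0.9,0,0,0.02,0,0,0],[0.9,0,0,0.055,0,0,0],[0.9,0,0,0.095,0,0,0],[0.9,-0.003,-0.02,0.13,0,0,-7],[0.9,-0.006,-0.045,0.135,0,0,-14],[0.9,-0.009,-0.07,0.135,0,0,-21],[0.9,-0.012,-0.1,0.135,0,0,-28],[0.9,-0.015,-0.13,0.135,0,0,-35],[0.9,-0.0185,-0.16,0.135,0,0,-42],[0.9,-0.0185,-0.19,0.135,0,0,-49],[0.9,-0.0185,-0.215,0.135,0,0,-56],[0.9,-0.0185,-0.231,0.135,0,0,-63]],
])

```text
time: 26.1
position: [0.4897, 0.0651, 0.1455]
tcp_rot: [0.001, 0.983, 0.181, 0.0]
ft_force: [-0.4, -0.4, -0.2]
width: 0.0197
```

carry_out([
  [[0.9,0,0,0,0,0,-6],[0.9,0,0,-0.01,0,0,-12],[0.9,0,0,-0.025,0,0,-12],[0.9,0,0,-0.025,0,0,-12],[0.9,0,0,-0.025,0,0,-12]],
])

```text
time: 26.52
position: [0.4895, 0.0689, 0.1199]
tcp_rot: [0.0, 0.997, 0.083, -0.0]
ft_force: [-0.3, 0.7, -1.7]
width: 0.0201
```

```bash
python3 st.py
```

```text
26.5167 [489.5  68.9 119.9] J 99.5 tilt [ 0.0001 -0.0006] w 20.1 ft [-0.3  0.7 -1.7] q [-0.21  0.71 -0.04  2.06  0.08  0.38 -1.72]
```

carry_out([
  [[0.9,0,0,-0.015,0,0,0],[0.9,0,0,-0.028,0,0,0],[0.9,0,0,-0.036,0,0,0],[0.9,0,0,-0.041,0,0,0],[0.9,0,0,-0.044,0,0,0],[0.9,0,0,-0.046,0,0,0],[0.9,0,0,-0.0475,0,0,0],[0.9,0,0,-0.049,0,0,0],[0.9,0,0,-0.049,0,0,0]],
])

```text
time: 27.27
position: [0.49, 0.0692, 0.0713]
tcp_rot: [-0.0, 0.997, 0.082, 0.001]
ft_force: [-0.6, 0.1, 1.2]
width: 0.0198
```

```bash
python3 st.py
```

```text
27.2667 [490.   69.2  71.3] J 99.46 tilt [-0.0003  0.0011] w 19.8 ft [-0.6  0.1  1.2] q [-0.21  0.8  -0.03  2.08  0.08  0.26 -1.72]
```

carry_out([
  [[0.9,0,0,-0.001,0,0,0],[0.5,0,0,-0.001,0,0,0],[0.3,0,0,-0.001,0,0,0],[-0.06,0,0,-0.001,0,0,0],[-0.06,0,0,-0.001,0,0,0],[-0.06,0,0,-0.001,0,0,0],[-0.06,0,0,0.03,0,0,0],[-0.06,0,0,0.07,0,0,0],[-0.06,-0.04,0.03,0.1,0,0,0],[-0.06,-0.06,0.07,0.1,0,0,0]],
])

```text
time: 28.1
position: [0.4404, 0.1219, 0.1711]
tcp_rot: [0.001, 0.997, 0.078, 0.003]
ft_force: [0.1, 1.3, 0.2]
width: 0.0453
```

```bash
python3 pic.py 3
python3 - <<'E'
from fit import *
for n in('top','scene'):
    W=np.load(n+'3.npz')['W']
    P=W[(W[...,2]>.018)&(W[...,2]<.075)&(W[...,0]>.33)&(W[...,0]<.66)&(W[...,1]<-.2)&(W[...,1]>-.56)]
    r=cv2.minAreaRect((P[:,:2]*1000).astype(np.float32)); print(n,len(P),np.median(P,0),r)
    x,y=np.median(P,0)[:2]*1000
    print('board',fit(W,boardH(18),x,y,94,R=135))
    print('thin',fit(W,bar(11,85.6),489.6,69,9.5,R=76,zmax=105,floor=85))
E
```

```text
28.1 [440.4 121.9 171.1] J 98.94 tilt [0.0011 0.0053] w 45.3 ft [0.1 1.3 0.2] q [-0.36  0.58 -0.03  2.13  0.04  0.43 -1.83]
top 2057 [ 0.45930976 -0.41579315  0.02853939] ((459.2431640625, -418.0607604980469), (221.10098266601562, 115.14515686035156), 4.073977947235107)
board (array([ 459.2, -419.7,   93.9]), np.float64(3.23))
thin (array([488.4,  70.5,   9.2]), np.float64(8.16))
scene 1525 [ 0.47279324 -0.41461148  0.02839475] ((461.66693115234375, -418.3788757324219), (223.9921875, 114.8833999633789), 5.241604328155518)
board (array([ 460.1, -424.5,   96.1]), np.float64(3.28))
thin (array([491.5,  68. ,   9.6]), np.float64(7.81))
```

View pics/p3.png

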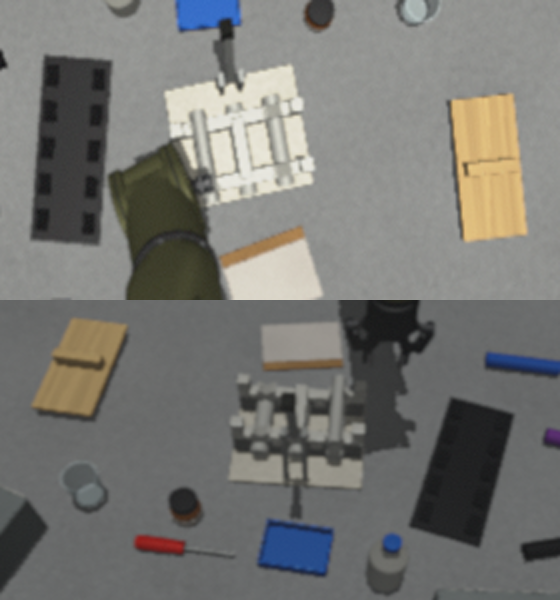

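The board has been knocked from (492,-411) to about (460,-420), and I will use the new pose. The thin bar sits in the frame groove.

carry_out([
  [[-0.06,0.0,-0.04,0,0,0,7],[-0.06,0.005,-0.08,0,0,0,14],[-0.06,0.01,-0.12,0,0,0,21],[-0.06,0.015,-0.16,0,0,0,28],[-0.06,0.02,-0.2,0,0,0,35],[-0.06,0.025,-0.24,0,0,0,42],[-0.06,0.03,-0.28,0,0,0,49],[-0.06,0.03,-0.32,0,0,0,56],[-0.06,0.03,-0.36,0,0,0,63],[-0.06,0.03,-0.4,0,0,0,70],[-0.06,0.03,-0.44,0,0,0,77],[-0.06,0.03,-0.48,0,0,0,84]],
])

```text
time: 29.2
position: [0.4677, -0.3576, 0.1678]
tcp_rot: [-0.0, 0.684, 0.73, 0.0]
ft_force: [0.8, -0.2, -0.3]
width: 0.0454
```

carry_out([
  [[-0.06,0,-0.03,-0.02,0,0,1],[-0.06,0,-0.06,-0.04,0,0,1],[-0.06,0,-0.075,-0.05,0,0,1],[-0.06,0,-0.075,-0.05,0,0,1],[-0.06,0,-0.075,-0.05,0,0,1],[-0.06,0,-0.075,-0.05,0,0,1]],
])

```text
time: 29.7
position: [0.4694, -0.4285, 0.1185]
tcp_rot: [-0.0, 0.678, 0.735, 0.001]
ft_force: [0.4, 1.3, 0.5]
width: 0.0452
```

```bash
python3 st.py
python3 - <<'E'
from fit import *
im,d,W=cloud('scene')
cv2.imwrite('pics/s4.png',cv2.resize(im[130:230,90:240],(800,533),interpolation=cv2.INTER_CUBIC))
P=W[(W[...,2]>.018)&(W[...,2]<.075)&(W[...,0]>.33)&(W[...,0]<.66)&(W[...,1]<-.3)&(W[...,1]>-.56)]
print(cv2.minAreaRect((P[:,:2]*1000).astype(np.float32)))
E
```

```text
29.7 [ 469.4 -428.5  118.5] J 4.55 tilt [-0.0004  0.0016] w 45.2 ft [0.4 1.3 0.5] q [ 0.98  0.9  -0.58  1.61  0.63  0.82  0.21]
((461.79364013671875, -418.59698486328125), (225.9497528076172, 113.24848175048828), 4.463624954223633)
```

View pics/s4.png

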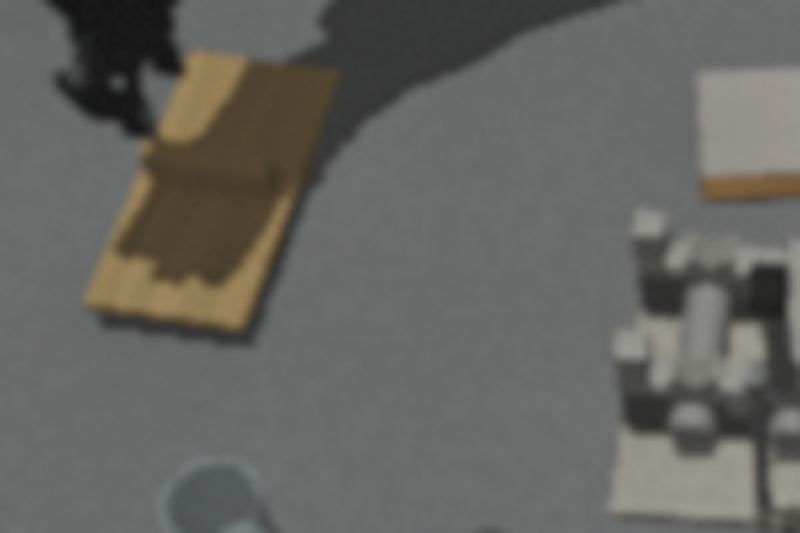

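carry_out([
  [[-0.06,-0.009,0.0095,-0.02,0,0,0],[-0.06,-0.009,0.0095,-0.045,0,0,0],[-0.06,-0.009,0.0095,-0.065,0,0,0],[-0.06,-0.009,0.0095,-0.078,0,0,0],[-0.06,-0.009,0.0095,-0.0855,0,0,0],[-0.06,-0.009,0.0095,-0.0855,0,0,0],[0.3,-0.009,0.0095,-0.0855,0,0,0],[0.6,-0.009,0.0095,-0.0855,0,0,0],[0.9,-0.009,0.0095,-0.0855,0,0,0],[0.9,-0.009,0.0095,-0.0855,0,0,0],[0.9,-0.009,0.0095,-0.0855,0,0,0],[0.9,-0.009,0.0095,-0.0855,0,0,0]],
], force=80)

```text
time: 30.75
position: [0.4609, -0.4209, 0.0343]
tcp_rot: [0.001, 0.679, 0.734, 0.0]
ft_force: [0.4, 0.7, 6.3]
width: 0.0186
```

```bash
python3 st.py
python3 - <<'E'
from fit import *
for n in('top','scene'):
    im,d,W=cloud(n)
    P=W[(W[...,2]>.018)&(W[...,2]<.04)&(W[...,0]>.33)&(W[...,0]<.62)&(W[...,1]<-.3)&(W[...,1]>-.56)]*1000
    # edges along world y for slices in x
    for s in (370,390,410,510,530,550):
        q=P[abs(P[:,0]-s)<8]
        if len(q)>20: print(n,s,np.percentile(q[:,1],[1,99]).round(1),np.percentile(q[:,1],[1,99]).mean().round(1))
E
```

```text
30.75 [ 460.9 -420.9   34.3] J 4.46 tilt [0.0027 0.0008] w 18.6 ft [0.4 0.7 6.3] q [ 0.94  1.   -0.5   1.68  0.72  0.65  0.11]
top 370 [-477.  -368.7] -422.8
top 390 [-475.1 -368. ] -421.6
top 410 [-475.  -366.3] -420.6
top 510 [-468.3 -359. ] -413.6
top 530 [-468.4 -357.4] -412.9
top 550 [-467.9 -355.4] -411.6
scene 370 [-458.5 -371.3] -414.9
scene 390 [-442.9 -370.6] -406.8
scene 410 [-439.1 -367.2] -403.1
scene 510 [-468.1 -361.9] -415.0
scene 530 [-466.1 -359.1] -412.6
scene 550 [-464.5 -357. ] -410.7
```

carry_out([
  [[0.9,0,0,0.02,0,0,0],[0.9,0,0,0.05,0,0,0],[0.9,0,0.005,0.085,0,0,-5],[0.9,0.005,0.015,0.12,0,0,-12],[0.9,0.01,0.035,0.145,0,0,-19],[0.9,0.015,0.06,0.165,0,0,-26],[0.9,0.02,0.09,0.18,0,0,-33],[0.9,0.025,0.12,0.18,0,0,-40],[0.9,0.03,0.15,0.18,0,0,-47],[0.9,0.035,0.18,0.18,0,0,-54],[0.9,0.035,0.21,0.18,0,0,-61],[0.9,0.035,0.235,0.18,0,0,-68]],
])

```text
time: 31.85
position: [0.4943, -0.1827, 0.2127]
tcp_rot: [-0.001, 0.974, 0.227, -0.0]
ft_force: [-0.8, -0.3, -3.1]
width: 0.0182
```

carry_out([
  [[0.9,0,0.02,0,0,0,-7],[0.9,0,0.045,0,0,0,-14],[0.9,0,0.075,0,0,0,-17],[0.9,0,0.105,0,0,0,-17],[0.9,0,0.135,0,0,0,-17],[0.9,0,0.16,0,0,0,-17],[0.9,0,0.18,0,0,0,-17],[0.9,0,0.193,-0.015,0,0,-17],[0.9,0,0.193,-0.03,0,0,-17],[0.9,0,0.193,-0.035,0,0,-17],[0.9,0,0.193,-0.035,0,0,-17],[0.9,0,0.193,-0.035,0,0,-17]],
])

```text
time: 32.85
position: [0.4945, 0.0067, 0.1778]
tcp_rot: [0.0, 0.997, 0.082, -0.0]
ft_force: [0.4, -0.4, -3.8]
width: 0.0189
```

```bash
python3 st.py
```

```text
32.85 [494.5   6.7 177.8] J 99.4 tilt [ 0.0005 -0.0008] w 18.9 ft [ 0.4 -0.4 -3.8] q [-0.01  0.61 -0.15  2.01  0.17  0.54 -1.69]
```

carry_out([
  [[0.9,0.002,0.001,-0.012,0,0,0],[0.9,0.002,0.001,-0.025,0,0,0],[0.9,0.002,0.001,-0.035,0,0,0],[0.9,0.002,0.001,-0.042,0,0,0],[0.9,0.002,0.001,-0.048,0,0,0],[0.9,0.002,0.001,-0.052,0,0,0],[0.9,0.002,0.001,-0.055,0,0,0],[0.9,0.002,0.001,-0.057,0,0,0],[0.9,0.002,0.001,-0.0585,0,0,0],[0.9,0.002,0.001,-0.0585,0,0,0]],
])

```text
time: 33.68
position: [0.4968, 0.0084, 0.1193]
tcp_rot: [0.0, 0.997, 0.082, 0.0]
ft_force: [0.6, 0.6, -3.2]
width: 0.0185
```

```bash
python3 st.py
```

```text
33.6833 [496.8   8.4 119.3] J 99.45 tilt [0.0001 0.0001] w 18.5 ft [ 0.6  0.6 -3.2] q [-0.04  0.71 -0.12  2.05  0.2   0.39 -1.72]
```

carry_out([
  [[0.9,0,0,-0.001,0,0,0],[0.9,0,0,-0.002,0,0,0],[0.9,0,0,-0.002,0,0,0]],
])

```text
time: 33.93
position: [0.497, 0.0085, 0.1183]
tcp_rot: [0.0, 0.997, 0.082, 0.001]
ft_force: [-1.4, 0.7, 4.7]
width: 0.0186
```

```bash
python3 st.py
```

```text
33.9333 [497.    8.5 118.3] J 99.46 tilt [0.0003 0.0011] w 18.6 ft [-1.4  0.7  4.7] q [-0.04  0.71 -0.12  2.05  0.2   0.39 -1.72]
```

carry_out([
  [[0.5,0,0,0,0,0,0],[0.3,0,0,0,0,0,0],[-0.06,0,0,0,0,0,0],[-0.06,0,0,0,0,0,0],[-0.06,0,0,0,0,0,0],[-0.06,0,0,0.03,0,0,0],[-0.06,0,0,0.07,0,0,0],[-0.06,-0.02,-0.03,0.1,0,0,0],[-0.06,-0.04,-0.07,0.1,0,0,0],[-0.06,-0.05,-0.11,0.1,0,0,0],[-0.06,-0.06,-0.15,0.1,0,0,0],[-0.06,-0.06,-0.19,0.1,0,0,0]],
], force=40)

```text
time: 34.93
position: [0.4343, -0.1786, 0.2176]
tcp_rot: [-0.0, 0.997, 0.083, -0.001]
ft_force: [0.2, -0.2, 0.2]
width: 0.0455
```

```bash
python3 pic.py 5
python3 - <<'E'
from fit import *
a=np.radians(9.5)
for n in('top','scene'):
    W=np.load(n+'5.npz')['W']
    print(n,'board',fit(W,boardH(102),499,8,9.5,R=120,zmax=165,floor=90))
    P=W[(W[...,2]>.22)&(abs(W[...,0]-.62)<.08)&(abs(W[...,1]-.03)<.06)]*1000
    d=P-[499,8,0]; l=np.c_[d[:,0]*np.cos(a)+d[:,1]*np.sin(a),-d[:,0]*np.sin(a)+d[:,1]*np.cos(a),P[:,2]]
    for z0,z1 in((220,260),(260,300),(300,328),(328,345)):
        q=l[(l[:,2]>z0)&(l[:,2]<z1)]; print(z0,len(q),q.mean(0).round(1) if len(q) else '', np.percentile(q,[5,95],axis=0).round(1).tolist() if len(q) else '')
E
```

```text
34.9333 [ 434.3 -178.6  217.6] J 99.5 tilt [-0.0001 -0.002 ] w 45.5 ft [ 0.2 -0.2  0.2] q [ 0.43  0.52 -0.21  2.03  0.18  0.61 -1.31]
top board (array([498.7,  10.3,   9.3]), np.float64(3.17))
220 25 [112.7   1.  239.9] [[108.2, -5.2, 221.6], [116.7, 7.4, 255.8]]
260 25 [121.7   1.3 278.7] [[117.4, -5.5, 261.9], [125.4, 7.7, 298.3]]
300 25 [130.5   1.4 315.1] [[126.8, -7.2, 302.1], [133.5, 9.4, 326.8]]
328 59 [143.8   0.6 334.6] [[134.6, -8.2, 329.1], [153.4, 8.8, 339.7]]
scene board (array([501.5,   7.8,   9.1]), np.float64(3.11))
220 21 [127.   -1.9 241.1] [[123.1, -7.8, 225.6], [131.7, 4.5, 256.5]]
260 15 [134.8  -0.6 272.1] [[132.0, -6.6, 262.0], [138.4, 5.0, 281.8]]
300 23 [153.8  -1.4 317.1] [[151.8, -10.8, 309.5], [156.8, 7.4, 326.4]]
328 62 [148.1  -1.5 334. ] [[138.9, -10.8, 329.9], [156.6, 7.3, 337.3]]
```

View pics/p5.png

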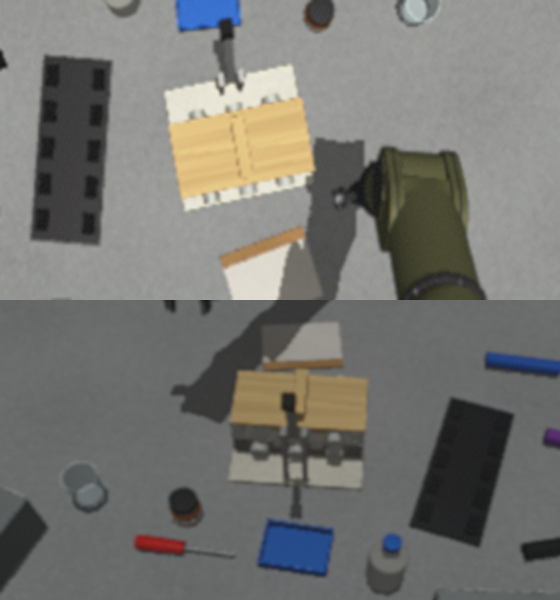

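carry_out([
  [[-0.06,0,0,0.04,0,0,0],[-0.06,0,0,0.08,0,0,0],[-0.06,0.01,0.01,0.12,0,0,0],[-0.06,0.03,0.03,0.15,0,0,0],[-0.06,0.055,0.055,0.16,0,0,0],[-0.06,0.08,0.08,0.16,0,0,0],[-0.06,0.105,0.105,0.16,0,0,0],[-0.06,0.13,0.135,0.16,0,0,0],[-0.06,0.155,0.165,0.16,0,0,0],[-0.06,0.18,0.19,0.16,0,0,0],[-0.06,0.203,0.21,0.16,0,0,0],[-0.06,0.203,0.21,0.16,0,0,0]],
])

```text
time: 36.03
position: [0.6424, 0.0407, 0.3756]
tcp_rot: [-0.003, 0.996, 0.087, 0.0]
ft_force: [-0.4, 0.5, -0.6]
width: 0.0452
```

carry_out([
  [[-0.06,0,0,0,0,0,0],[-0.06,0,0,0,0,0,0]],
])

```text
time: 36.2
position: [0.6393, 0.0323, 0.3768]
tcp_rot: [0.001, 0.997, 0.082, -0.001]
ft_force: [0.4, -0.5, 0.7]
width: 0.0452
```

```bash
python3 st.py
```

```text
36.2 [639.3  32.3 376.8] J 99.45 tilt [ 0.0011 -0.0014] w 45.2 ft [ 0.4 -0.5  0.7] q [ 0.01  0.59 -0.26  1.29  0.15  1.28 -1.66]
```

carry_out([
  [[-0.06,-0.001,-0.001,-0.025,0,0,0],[-0.06,-0.001,-0.001,-0.045,0,0,0],[-0.06,-0.001,-0.001,-0.06,0,0,0],[-0.06,-0.001,-0.001,-0.074,0,0,0],[-0.06,-0.001,-0.001,-0.074,0,0,0],[0.3,-0.001,-0.001,-0.074,0,0,0],[0.6,-0.001,-0.001,-0.074,0,0,0],[0.9,-0.001,-0.001,-0.074,0,0,0],[0.9,-0.001,-0.001,-0.074,0,0,0],[0.9,-0.001,-0.001,-0.074,0,0,0]],
], force=40)

```text
time: 37.03
position: [0.6396, 0.0308, 0.3047]
tcp_rot: [0.001, 0.997, 0.082, 0.001]
ft_force: [-1.0, -2.7, 4.5]
width: 0.0192
```

```bash
python3 st.py; python3 -c "
import numpy as np
t0=1.806
for t in np.arange(t0-.13,-.06,-.13):
    dx=-.176*(np.cos(t)-np.cos(t0)); print(round(t,2),round(dx*.986,4),round(dx*.165,4),round(.176*(np.sin(t)-np.sin(t0)),4))"
```

```text
37.0333 [639.6  30.8 304.7] J 99.39 tilt [0.0013 0.0024] w 19.2 ft [-1.  -2.7  4.5] q [ 0.02  0.64 -0.26  1.42  0.17  1.1  -1.68]
1.68 -0.0222 -0.0037 0.0039
1.55 -0.0447 -0.0075 0.0048
1.42 -0.0672 -0.0112 0.0027
1.29 -0.0892 -0.0149 -0.0022
1.16 -0.1104 -0.0185 -0.0101
1.03 -0.1304 -0.0218 -0.0206
0.9 -0.1489 -0.0249 -0.0337
0.77 -0.1655 -0.0277 -0.0491
0.64 -0.18 -0.0301 -0.0666
0.51 -0.1922 -0.0322 -0.0859
0.38 -0.2019 -0.0338 -0.1065
0.25 -0.2088 -0.0349 -0.1283
0.12 -0.2128 -0.0356 -0.1508
-0.01 -0.214 -0.0358 -0.1736
```

Handle gripped (19 mm). First half of the arc:

carry_out([
  [[0.9,-0.011,-0.002,0.002,0,0,0],[0.9,-0.022,-0.0037,0.004,0,0,0],[0.9,-0.0335,-0.0056,0.0045,0,0,0],[0.9,-0.0447,-0.0075,0.005,0,0,0],[0.9,-0.056,-0.0094,0.004,0,0,0],[0.9,-0.067,-0.0112,0.0027,0,0,0],[0.9,-0.078,-0.013,0.0003,0,0,0],[0.9,-0.089,-0.0149,-0.0022,0,0,0],[0.9,-0.1,-0.0167,-0.006,0,0,0],[0.9,-0.1104,-0.0185,-0.0101,0,0,0],[0.9,-0.1204,-0.0202,-0.015,0,0,0],[0.9,-0.1304,-0.0218,-0.0206,0,0,0]],
])

```text
time: 38.03
position: [0.511, 0.0095, 0.2856]
tcp_rot: [0.001, 0.997, 0.082, 0.004]
ft_force: [-1.1, -3.4, 11.7]
width: 0.0195
```

```bash
python3 st.py
```

```text
38.0333 [511.    9.5 285.6] J 99.4 tilt [0.0011 0.0085] w 19.5 ft [-1.1 -3.4 11.7] q [ 0.07  0.47 -0.28  1.84  0.17  0.85 -1.69]
```

carry_out([
  [[0.9,-0.0095,-0.0016,-0.0065,0,0,0],[0.9,-0.0185,-0.0031,-0.0131,0,0,0],[0.9,-0.027,-0.0045,-0.0206,0,0,0],[0.9,-0.0351,-0.0059,-0.0285,0,0,0],[0.9,-0.0426,-0.0071,-0.0372,0,0,0],[0.9,-0.0496,-0.0083,-0.046,0,0,0],[0.9,-0.056,-0.0094,-0.0555,0,0,0],[0.9,-0.0618,-0.0104,-0.0653,0,0,0],[0.9,-0.067,-0.0112,-0.0755,0,0,0],[0.9,-0.0715,-0.012,-0.0859,0,0,0],[0.9,-0.0753,-0.0126,-0.0967,0,0,0],[0.9,-0.0784,-0.0131,-0.1077,0,0,0]],
])

```text
time: 39.03
position: [0.4292, -0.0041, 0.1752]
tcp_rot: [0.001, 0.997, 0.082, -0.0]
ft_force: [-3.3, -3.8, 3.9]
width: 0.0191
```

```bash
python3 st.py
```

```text
39.0333 [429.2  -4.1 175.2] J 99.4 tilt [ 0.0013 -0.0004] w 19.1 ft [-3.3 -3.8  3.9] q [ 0.04  0.55 -0.2   2.19  0.27  0.42 -1.79]
```

carry_out([
  [[0.9,-0.0023,-0.0004,-0.011,0,0,0],[0.9,-0.004,-0.0007,-0.0225,0,0,0],[0.9,-0.0049,-0.0008,-0.033,0,0,0],[0.9,-0.0052,-0.0009,-0.04,0,0,0],[0.9,-0.0052,-0.0009,-0.043,0,0,0],[0.9,-0.0052,-0.0009,-0.043,0,0,0]],
])

```text
time: 39.53
position: [0.4238, -0.005, 0.1316]
tcp_rot: [0.001, 0.997, 0.082, -0.001]
ft_force: [-3.1, -4.2, 1.3]
width: 0.0197
```

```bash
python3 st.py
```

```text
39.5333 [423.8  -5.  131.6] J 99.39 tilt [ 0.0014 -0.0026] w 19.7 ft [-3.1 -4.2  1.3] q [-0.01  0.64 -0.14  2.25  0.31  0.28 -1.83]
```

Push down further in small steps until the hard stop shows.

carry_out([
  [[0.9,0,0,-0.0015,0,0,0],[0.9,0,0,-0.003,0,0,0],[0.9,0,0,-0.004,0,0,0],[0.9,0,0,-0.004,0,0,0]],
])

```text
time: 39.87
position: [0.4239, -0.005, 0.1281]
tcp_rot: [0.001, 0.997, 0.082, -0.001]
ft_force: [-3.3, -4.1, 1.4]
width: 0.0193
```

```bash
python3 st.py
```

```text
39.8667 [423.9  -5.  128.1] J 99.39 tilt [ 0.0013 -0.0019] w 19.3 ft [-3.3 -4.1  1.4] q [-0.01  0.65 -0.13  2.25  0.31  0.26 -1.83]
```

carry_out([
  [[0.9,0,0,-0.0015,0,0,0],[0.9,0,0,-0.003,0,0,0],[0.9,0,0,-0.004,0,0,0],[0.9,0,0,-0.004,0,0,0]],
])

```text
time: 40.2
position: [0.424, -0.005, 0.1262]
tcp_rot: [0.001, 0.997, 0.082, 0.0]
ft_force: [-8.7, -3.3, 31.1]
width: 0.0192
```

```bash
python3 pic.py 6
python3 - <<'E'
from fit import *
a=np.radians(9.5)
for n in('top','scene'):
    W=np.load(n+'6.npz')['W']*1000
    d=W-[499.5,8.3,0]; l=np.stack([d[...,0]*np.cos(a)+d[...,1]*np.sin(a),-d[...,0]*np.sin(a)+d[...,1]*np.cos(a),W[...,2]],-1)
    for x0 in(-60,-40,-20,0,20,40,60,80):
        q=l[(abs(l[...,0]-x0)<10)&(abs(l[...,1])<6)&(l[...,2]>135)&(l[...,2]<200)]; print(n,x0,len(q),np.median(q[:,2]).round(1) if len(q) else '')
E
```

```text
40.2 [424.   -5.  126.2] J 99.38 tilt [0.002  0.0002] w 19.2 ft [-8.7 -3.3 31.1] q [-0.02  0.65 -0.13  2.25  0.32  0.25 -1.83]
top -60 0 
top -40 9 158.8
top -20 24 157.4
top 0 26 156.5
top 20 23 157.8
top 40 24 157.3
top 60 23 157.5
top 80 26 159.3
scene -60 23 159.1
scene -40 24 157.0
scene -20 18 156.4
scene 0 20 157.7
scene 20 21 158.0
scene 40 23 157.4
scene 60 17 157.3
scene 80 23 158.1
```

View pics/p6.png

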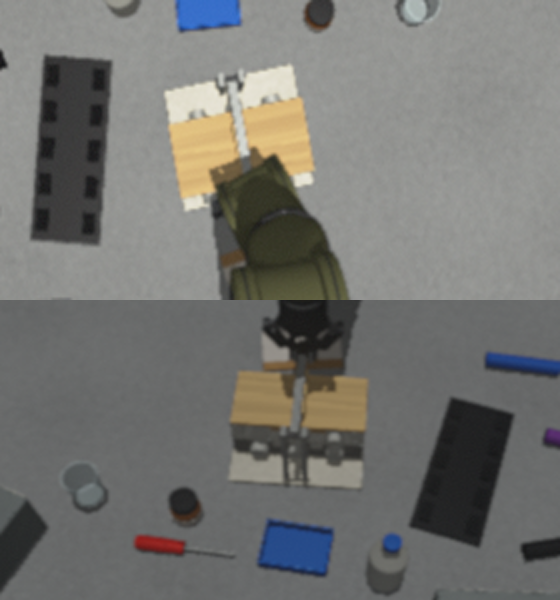

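Arm level (top at 157.5 mm along its length) and the hard stop reached at 31 N. Releasing and retreating.

carry_out([
  [[0.9,0,0,0.0015,0,0,0],[0.5,0,0,0.0015,0,0,0],[0.3,0,0,0.0015,0,0,0],[-0.06,0,0,0.0015,0,0,0],[-0.06,0,0,0.0015,0,0,0],[-0.06,0,0,0.0015,0,0,0],[-0.06,0,0,0.015,0,0,0],[-0.06,0,0,0.04,0,0,0],[-0.06,0,0,0.08,0,0,0],[-0.06,0,-0.04,0.1,0,0,0],[-0.06,0,-0.08,0.1,0,0,0],[-0.06,0,-0.12,0.1,0,0,0]],
])

```text
time: 41.3
position: [0.4262, -0.1249, 0.2256]
tcp_rot: [0.0, 0.996, 0.084, 0.002]
ft_force: [1.6, -0.2, -0.5]
width: 0.0458
```

carry_out([
  [[-0.06,0.01,-0.04,0,0,0,0],[-0.06,0.02,-0.08,0,0,0,0],[-0.06,0.03,-0.11,0,0,0,0],[-0.06,0.03,-0.11,0,0,0,0],[-0.06,0.03,-0.11,0,0,0,0]],
])

```text
time: 41.72
position: [0.4548, -0.2359, 0.2234]
tcp_rot: [-0.0, 0.997, 0.08, -0.0]
ft_force: [-0.8, 0.3, 0.3]
width: 0.0451
```

```bash
python3 pic.py 7
python3 - <<'E'
from fit import *
a=np.radians(9.5)
for n in('top','scene'):
    W=np.load(n+'7.npz')['W']*1000
    print(n,'board',fit(W/1000,boardH(102),499,8,9.5,R=120,zmax=135,floor=90))
    d=W-[499.5,8.3,0]; l=np.stack([d[...,0]*np.cos(a)+d[...,1]*np.sin(a),-d[...,0]*np.sin(a)+d[...,1]*np.cos(a),W[...,2]],-1)
    for x0 in(-78,-40,0,40,80):
        q=l[(abs(l[...,0]-x0)<12)&(abs(l[...,1])<6)&(l[...,2]>135)&(l[...,2]<200)]; print(x0,len(q),np.median(q[:,2]).round(1) if len(q) else '')
    for g in (-75,75):
        q=l[(abs(l[...,0])<40)&(abs(l[...,1]-g)<15)&(l[...,2]>90)&(l[...,2]<130)]; print('board top z',g,q[:,2].mean().round(1))
E
```

```text
41.7167 [ 454.8 -235.9  223.4] J 99.22 tilt [-0.     -0.0001] w 45.1 ft [-0.8  0.3  0.3] q [ 0.58  0.56 -0.3   1.91  0.25  0.71 -1.28]
top board (array([498.7,  10.3,   9.3]), np.float64(2.94))
-78 31 167.6
-40 30 159.3
0 29 159.2
40 27 157.6
80 30 157.2
board top z -75 111.9
board top z 75 112.1
scene board (array([501.5,   7.7,   8.8]), np.float64(2.84))
-78 23 165.6
-40 26 157.7
0 28 157.6
40 30 157.2
80 26 157.5
board top z -75 112.1
board top z 75 111.8
```

View pics/p7.png

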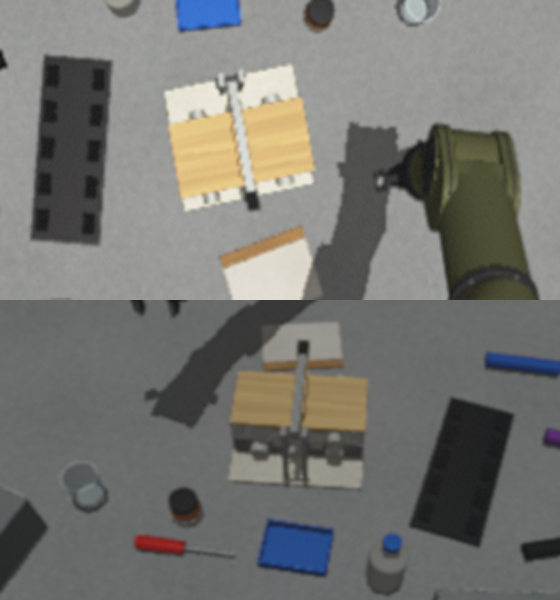

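The handle top reads about 166 against the nominal 162, so it may have lifted about 0.02 rad on release. I'll press it down once more with closed fingers.

carry_out([
  [[1,-0.01,0.04,0,0,0,0],[1,-0.02,0.08,0,0,0,0],[1,-0.032,0.115,0,0,0,0],[1,-0.032,0.15,0,0,0,0],[1,-0.032,0.185,0,0,0,0],[1,-0.032,0.215,0,0,0,0],[1,-0.032,0.231,0,0,0,0],[1,-0.032,0.231,-0.025,0,0,0],[1,-0.032,0.231,-0.045,0,0,0],[1,-0.032,0.231,-0.051,0,0,0],[1,-0.032,0.231,-0.051,0,0,0]],
])

```text
time: 42.73
position: [0.4211, -0.0019, 0.1721]
tcp_rot: [-0.0, 0.996, 0.084, -0.002]
ft_force: [-0.0, 0.1, -0.4]
width: 0.0
```

carry_out([
  [[1,0,0,-0.002,0,0,0],[1,0,0,-0.004,0,0,0],[1,0,0,-0.006,0,0,0],[1,0,0,-0.008,0,0,0],[1,0,0,-0.008,0,0,0]],
])

```text
time: 43.15
position: [0.4234, -0.0031, 0.1659]
tcp_rot: [0.0, 0.997, 0.082, 0.001]
ft_force: [-1.7, -0.3, 8.9]
width: 0.0003
```

```bash
python3 st.py
```

```text
43.15 [423.4  -3.1 165.9] J 99.43 tilt [0.0004 0.0017] w 0.3 ft [-1.7 -0.3  8.9] q [ 0.03  0.57 -0.2   2.22  0.3   0.38 -1.82]
```

carry_out([
  [[1,0,0,-0.001,0,0,0],[1,0,0,-0.002,0,0,0],[1,0,0,-0.002,0,0,0]],
])

```text
time: 43.4
position: [0.4234, -0.0032, 0.1654]
tcp_rot: [0.001, 0.997, 0.082, 0.002]
ft_force: [-4.9, -0.6, 31.4]
width: 0.0002
```

```bash
python3 st.py
```

```text
43.4 [423.4  -3.2 165.4] J 99.43 tilt [0.0011 0.0031] w 0.2 ft [-4.9 -0.6 31.4] q [ 0.03  0.57 -0.2   2.22  0.3   0.38 -1.82]
```

carry_out([
  [[1,0,0,0.02,0,0,0],[1,0,0,0.05,0,0,0],[1,0,-0.03,0.07,0,0,0],[1,0,-0.07,0.07,0,0,0],[1,0.01,-0.11,0.07,0,0,0],[1,0.02,-0.15,0.07,0,0,0],[1,0.03,-0.19,0.07,0,0,0],[1,0.03,-0.23,0.07,0,0,0],[1,0.03,-0.23,0.07,0,0,0],[1,0.03,-0.23,0.07,0,0,0],[1,0.03,-0.23,0.07,0,0,0]],
])

```text
time: 44.32
position: [0.4525, -0.2325, 0.233]
tcp_rot: [-0.0, 0.997, 0.082, -0.0]
ft_force: [-0.4, 0.7, 0.4]
width: -0.0004
```

Run:
```python
exec(open('st.py').read())
from fit import *
a=np.radians(9.5)
for n in('top','scene'):
    W=cloud(n)[2]*1000
    print(n,'board',fit(W/1000,boardH(102),499,8,9.5,R=120,zmax=135,floor=90))
    d=W-[499.5,8.3,0]; l=np.stack([d[...,0]*np.cos(a)+d[...,1]*np.sin(a),-d[...,0]*np.sin(a)+d[...,1]*np.cos(a),W[...,2]],-1)
    q=l[(l[...,0]>-62)&(l[...,0]<85)&(abs(l[...,1])<6)&(l[...,2]>145)&(l[...,2]<175)]; print('arm slope',np.polyfit(q[:,0],q[:,2],1))
    q=l[(abs(l[...,0]+78)<12)&(abs(l[...,1])<7)&(l[...,2]>150)&(l[...,2]<180)]; print('handle',np.median(q,0))
```

```text
44.3167 [ 452.5 -232.5  233. ] J 99.44 tilt [-0.0008 -0.0001] w -0.4 ft [-0.4  0.7  0.4] q [ 0.58  0.55 -0.31  1.91  0.24  0.73 -1.27]
top board (array([498.6,  10.5,   9.4]), np.float64(2.96))
arm slope [2.71963729e-03 1.58339236e+02]
handle [-78.27359851  -0.31829274 166.42412345]
scene board (array([502.1,   7.7,   9.3]), np.float64(2.89))
arm slope [-1.50640516e-03  1.57707166e+02]
handle [-79.03705071   0.70133654 165.34203037]
```

```bash
python3 -c "
from workcell import *
print(job_done())"
```

```text
the job is handed in; nothing more can be done
None
```

The bars are packed and the clamp arm is fully down; I handed the job in at about 44 s of the 210 s allowed. No verdict was reported.

- **What was there:** three thick bars and one thin bar. The thick bars went in the three cradle grooves, then came the frame, the thin bar in its +62 mm groove, the board and the clamp.
- **Board knocked mid-run:** it moved from about (492, -411) mm to (460, -420) mm. I measured it again before gripping it.
- **Bars and frame:** each part met resistance within about 1 mm of its expected height. Measured positions were within about 2 mm across and 5 mm along the grooves.
- **Board:** its top reads 112 mm at both ends, as it should, and it lies within about 1 mm of the frame.
- **Clamp:** the arm slope is within 0.003 rad of level and it held at 31 N against the hard stop.
- **Gripper:** it is clear of everything.

**Disagreements:**
- The two cameras differ by about 3 mm in position. I used the average.
- The handle top reads about 166 mm against the 162 mm the given sizes imply. I pressed the arm down a second time, but it was already on its stop.
- I saw no bystander disturbed in the last picture viewed, but I did not measure their positions.

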